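# Trim the balance weight of a heater cover until its friction hinge holds

### The job

The clear cover of the dry-block tube heater got a new pane and its friction hinge no longer holds it up. Slide the balance weight back along its bar until the cover stays by itself when you raise it by its handle to about half open (45 degrees) and let go: with the weight too far forward it sinks, too far back it rises. Tubes stand underneath, so never let the cover drop: feel in your hand that it is near balance before you let go. Leave it standing half open, hands off, without disturbing the bottles, timer and marker beside it.

Things in the scene. Friction and masses are not known exactly. Their poses are not given: they have to be found in the camera images.
- bath: dry-block tube heater, a fixed white box 195 x 186 mm and 84 mm high on the bench with an aluminium block of tube wells on top. Origin: centre of its underside on the bench; its +x points to the hinge side (the back, away from the robot), -x to the front panel, z up.
- cover (a joint): angle of the clear hinged cover in rad: 0 shut, 0.785 half open (45 degrees), stop at 1.45. The cover is 170 x 172 mm; shut, its top lies 118 mm above the bench. It turns about the hinge axis, along the heater's y. The friction hinge resists with about 0.04 N m. The cover itself pulls shut with 0.12 to 0.42 N m (differs each time), times the cosine of its angle.
- hinge (a point): point on the hinge axis at the middle of the cover: in the heater's frame 85 mm behind its origin (+x) and 99 mm above the bench; axes as the heater's.
- handle (a point): centre of the grip of the black upright handle block near the cover's front edge: 26 mm wide along y, 16 mm along x, 45 mm above the cover's top. This point is 15 mm below its top and 30 mm above the cover; with the cover shut it is 156 mm in front of the hinge axis and 50.5 mm above it. Axes move with the cover. Pinched on its two y faces, it can pivot between the fingers.
- weight (a joint): place of the balance weight along its bar, m: 0 at the front stop, 0.096 at the back stop; it is over the hinge axis at 0.034. Behind the axis the 0.8 kg weight helps to raise the cover, in front it pulls it shut: 7.85 N m per m of distance from the axis, times the cosine of the cover's angle. It slides with a friction of 9 N and stays where it is left, also on the tilted bar.
- rib (a point): middle of the grip rib on top of the balance weight, a dark steel block 48 x 48 x 44 mm on a flat bar at the cover's right (-y) side, 142 mm from the cover's middle. The rib is 36 mm long along the bar (x), 16 mm wide (y) and 24 mm high; this point is 11 mm below its top, 13 mm above the block's flat top, and 28.5 mm above the hinge axis with the cover shut. Moves and tilts with the cover.
- small_bottle_a: small white-capped plastic bottle, 36 mm diameter, 75 mm high, loose bystander on the heater's right; origin at the centre of its underside.
- small_bottle_b: small white-capped plastic bottle, 37 mm diameter, 85 mm high, loose bystander on the heater's right; origin at the centre of its underside.
- twist_timer: white twist timer, 68 mm diameter, 47 mm high, loose bystander on the heater's left; origin at the centre of its underside.
- felt_marker: felt marker, 136 mm long, 13 mm thick, loose bystander to the right of the heater; origin at its middle on the bench.

How it is judged:
By the outcome, as a careful person would: the job done as asked, in the order asked, and still so for the second after the job is handed in, with the robot touching nothing.
It also fails if it takes over 72 s, if anything falls off the work surface, if the arm or the gripper's body presses on something with over 40 N, if the wrist force passes 120 N, or if a joint passes its speed limit or range.

### The arm

A 6-joint arm with a two-finger parallel gripper is mounted at the origin on a cart in front of the work surface, level with it; the furniture and walls round the work are solid. World frame = base frame: x ahead of the robot, y to its left, z up, the work surface at z = 0. Lengths are in mm, angles in rad, forces in N, time in s.
With the tool pointing down it reaches from about 275 to 775 mm from the base axis. Payload 14.6 kg.
Tool frame: the origin (TCP) lies midway between the tips of the shut fingers; the grasp point (between the pads) lies 19 mm behind it; x points along the fingers, y is the direction in which the jaws open and shut, and the axes are right-handed (so a half turn about x gives the same grasp; the last joint's range is limited). The gripper opens to 85 mm and grips with 20 to 120 N. Pads are 22 mm wide; open, the fingers measure 114 mm over their backs; the gripper's body (76 mm by 85 mm) begins 54 mm behind the grasp point. The pads swing forward as they close: fully open they stand 13 mm farther back than shut.
Start: joints at [-1.43, 0.263, -0.048, 1.259, 0, 1.415], TCP at [153.034, -502.204, 231.278] pointing down, gripper open.
Joint ranges: [-2.65, 2.65], [-0.89, 1.7], [-1.18, 1.37], [-2.13, 2.11], [-1.35, 1.29], [-3.14, 3.14]. Speed limits (rad/s): [1.89, 1.89, 2.57, 2.79, 3.14, 3.14].

### API

Orientations are given as a unit quaternion [x, y, z, w].
In Python, from rig import r gives the robot as it stands. The module is installed in compiled form; this text tells all that it offers.
- The arm moves only by the tool move_arm, never from a script. Its argument "plan" is text: rows parted by semicolons, each of 7 numbers parted by spaces: the shift along the tool's x, y, z in units of 40 mm (1.0 is 40 mm), then the turn, a rotation vector about the tool's x, y, z in units of 6 degrees (1.0 is 6 degrees), then the closure in counts, from 0 (fully open) to 255 (shut). A call has 1 to 12 rows; each row shifts and turns the pose as measured when the row begins, along the tool's axes as they then stand; what a row does not reach is not made up. A row lasts 1/8 s, in which the tool goes at most 62.5 mm and 10.7 degrees, less where a joint would pass 70% of its speed; a pose out of reach is approached as far as the arm can. A call is refused whole if a number of a shift passes 1 or a number of a turn 1, either way. A call with a gripper value outside its range is refused whole. The fingers move at their own pace and stop on an object; "newtons" is the grip in N (left out, the last holds). Time passes only in rows, so rows that do not move let the fingers close. It gives the time, the measured TCP pose, the force and the opening at its end, in the units of the state.
- r.sense(): the state, without advancing time (a new reading comes with each control period).
- r.camera(name): name is "scene" or "top"; returns a dict with "frame" (480x640x3 uint8, red, green, blue), "mtx" (3x3 intrinsics, pixels), "extrinsics" (4x4, takes a point from camera to world coordinates). Camera axes: x right, y down, z forward; pixel columns grow to the right and rows downward; lengths in mm; the calibration is good to about 2 mm. A picture is of the moment at which its call begins. There is no depth.
- r.close_job(): hands the job in, once; it reports no verdict.
The state is a dict: "t": time; "joint_positions": joint angles; "qvel": joint speeds; "joint_torque": joint torques, N m; "eef_pos": TCP position; "orientation": TCP orientation; "force": force on the tool from outside, world axes, zero at the start; "torque": the same for the moment, N m; "width": opening from 0.0 (shut) to 1.0 (fully open).
Only numpy, scipy, OpenCV 4.12 (cv2) and the standard library are available. Lean on these libraries where they do the work, as an engineer would, in place of code of your own. Each camera call takes 0.05 s, during which the arm holds its last target.

## Working session

There is one attempt and no reset: what is moved stays moved. The work goes in short steps, Python scripts to look and compute and a tool call to move; the robot and the scene stay as the last step left them, time stands still between calls to the robot, and variables do not carry over. Pictures are saved under pics/ and viewed, and the job is handed in when it is done.

Besides the shell and the picture viewer there is one more tool, called after "Request:" as a command line: name --argument value ..., lists and objects as JSON in quotes. move_arm: Moves the arm, as the interface text tells. Its arguments: {"type":"object","properties":{"plan":{"type":"string"},"newtons":{"type":"number"}},"required":["plan"]}

```bash
mkdir -p pics
python3 - <<'E'
from rig import r
import cv2,numpy as np,pickle
s=r.sense();print(s)
for n in("scene","top"):
    c=r.camera(n);cv2.imwrite(f"pics/{n}0.png",c["frame"][:,:,::-1]);pickle.dump(c,open(f"{n}0.pkl","wb"))
    print(n,c["mtx"].tolist(),np.round(c["extrinsics"],3).tolist())
E
```

```text
{'t': 0.0, 'joint_positions': array([-1.43030546e+00,  2.63498348e-01, -4.89370913e-02,  1.25941674e+00,
        2.32454168e-05,  1.41547983e+00]), 'qvel': array([ 6.11790327e-04,  3.93897659e-05,  3.04226810e-04,  6.86894989e-05,
        3.61828247e-04, -1.33973261e-03]), 'joint_torque': array([-5.58651827e-04, -6.37610793e+01,  3.84579742e+01,  1.32907298e-02,
       -3.53698606e-04, -6.77290117e-06]), 'eef_pos': array([ 152.99697546, -501.9163084 ,  230.83778995]), 'orientation': array([ 0.6993976 ,  0.10457602, -0.69937563,  0.10382956]), 'force': array([-0.09758903, -0.10902721, -0.26227451]), 'torque': array([ 0.04208825, -0.00019733,  0.00086937]), 'width': 1.0008460363013587}
scene [[578.6273473994323, 0.0, 315.05046170379933], [0.0, 578.6273473994323, 237.43369967843287], [0.0, 0.0, 1.0]] [[-0.648, -0.505, 0.57, -185.479], [-0.761, 0.444, -0.473, 537.558], [-0.014, -0.74, -0.672, 943.783], [0.0, 0.0, 0.0, 1.0]]
top [[442.05176760177415, 0.0, 321.6855376493496], [0.0, 442.05176760177415, 239.83988222073262], [0.0, 0.0, 1.0]] [[-0.013, -0.996, 0.085, 447.235], [-1.0, 0.012, -0.005, -67.473], [0.003, -0.085, -0.996, 971.236], [0.0, 0.0, 0.0, 1.0]]
```

View pics/scene0.png

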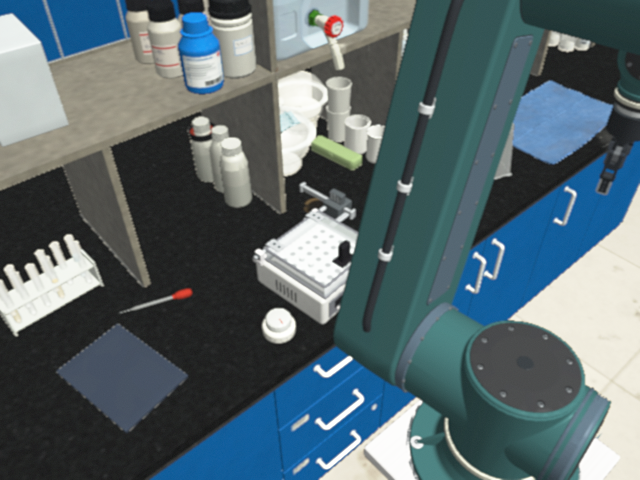

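View pics/top0.png

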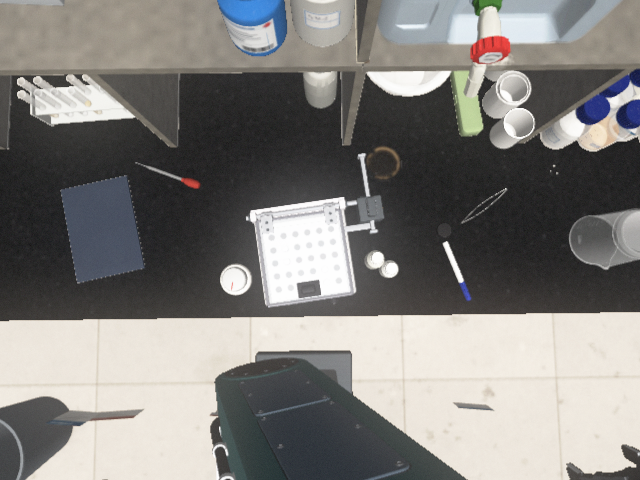

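The top view shows the heater at about px (305,250). The handle is at (309,289), the weight block at (370,209) on its bar, the bottles at (375,260) and (389,269), the timer at (235,279) and the marker at (456,270). I'll zoom in next.

Run:
```python
import cv2
a=cv2.imread("pics/top0.png")[140:320,215:415];cv2.imwrite("pics/topz.png",cv2.resize(a,(800,720))[:600]) 
cv2.imwrite("pics/topz.png",cv2.resize(cv2.imread("pics/top0.png")[145:315,205:415],(735,595),interpolation=cv2.INTER_CUBIC))
cv2.imwrite("pics/scz.png",cv2.resize(cv2.imread("pics/scene0.png")[170:345,240:380],(480,600),interpolation=cv2.INTER_CUBIC))
```

```text
(no output)
```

View pics/topz.png

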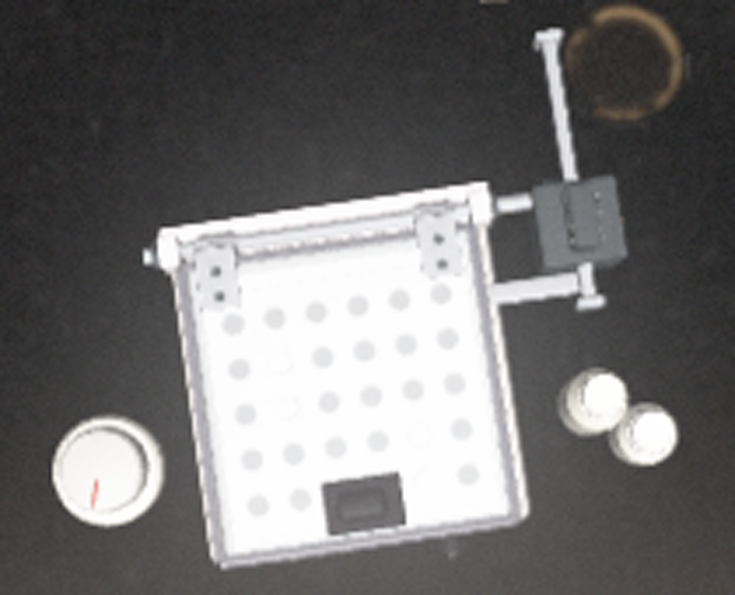

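View pics/scz.png

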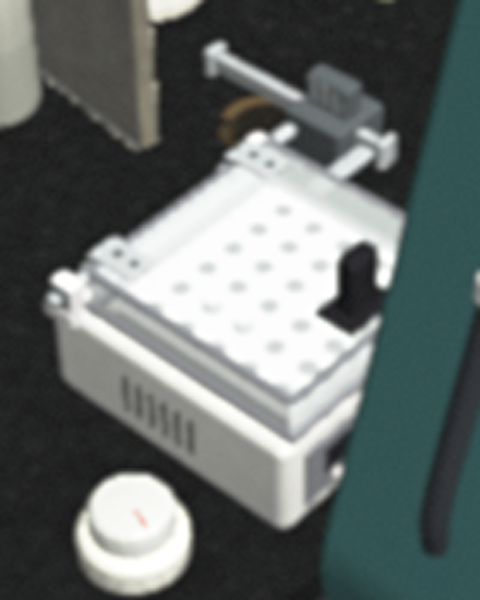

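```bash
cat > h.py <<'E'
import numpy as np,pickle,cv2
def ray(c,u,v,z):
    M=c["extrinsics"];d=M[:3,:3]@np.linalg.solve(c["mtx"],[u,v,1.]);o=M[:3,3]
    return o+d*(z-o[2])/d[2]
def proj(c,p):
    M=np.linalg.inv(c["extrinsics"]);q=c["mtx"]@(M[:3,:3]@np.array(p,float)+M[:3,3]);return q[:2]/q[2]
E
python3 - <<'E'
from h import *
t=pickle.load(open("top0.pkl","rb"))
f=t["frame"]
# gamma-stretched crops
def crop(y0,y1,x0,x1,k,n,lo,hi):
    a=f[y0:y1,x0:x1,::-1].astype(float);a=np.clip((a-lo)/(hi-lo),0,1)*255
    cv2.imwrite(n,cv2.resize(a.astype(np.uint8),None,fx=k,fy=k,interpolation=cv2.INTER_NEAREST))
crop(190,240,340,400,12,"pics/wz.png",20,140)
crop(275,305,285,335,14,"pics/hz.png",10,120)
Z=lambda x,y:(x/3.5+205-.35,y/3.5+145-.35)
for nm,p,z in [("hingeL",(175,248),106),("hingeR",(483,203),106),("handle",(364,503),164.5),("frontL",(222,566),84),("frontR",(524,518),84),("barback",(549,38),99),("barfront",(592,302),99)]:
    print(nm,np.round(ray(t,*Z(*p),z),1))
E
```

```text
hingeL [570.8  60.2 106. ]
hingeR [ 594.3 -113.8  106. ]
handle [427.9 -46.4 164.5]
frontL [391.5  36.7  84. ]
frontR [ 416.4 -135.4   84. ]
barback [ 691.  -153.8   99. ]
barfront [ 538.1 -175.1   99. ]
```

View pics/wz.png

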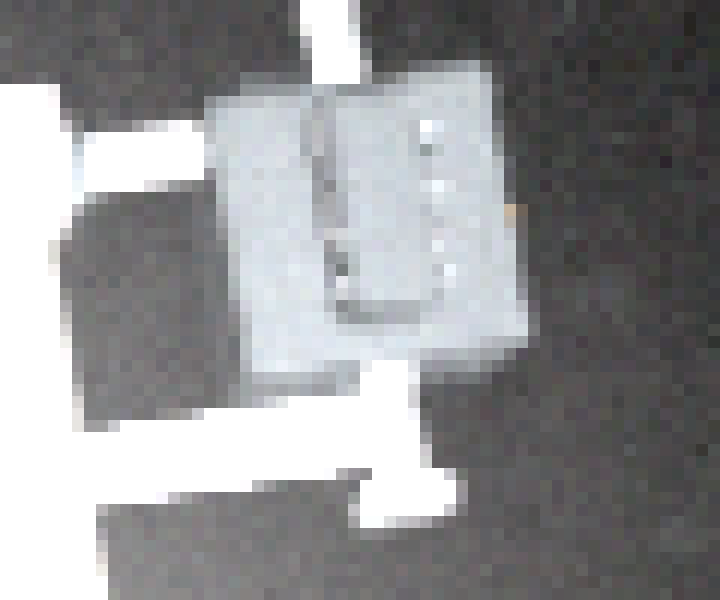

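View pics/hz.png

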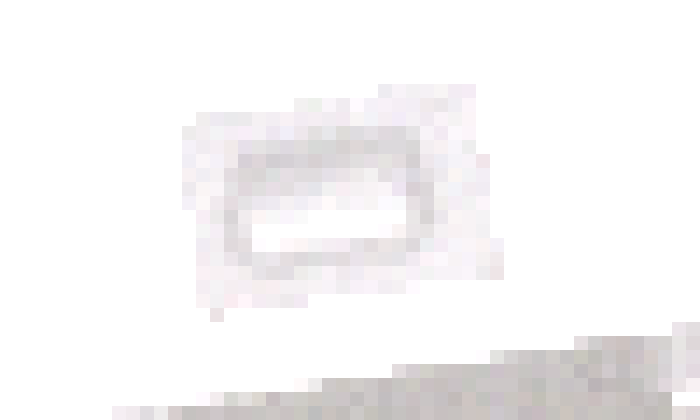

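```bash
cat > st.py <<'E'
from h import *
from scipy.spatial.transform import Rotation as R
YAW=np.radians(8.0)
ex=np.array([np.cos(YAW),np.sin(YAW),0]);ey=np.array([-np.sin(YAW),np.cos(YAW),0])
E
python3 - <<'E'
from st import *
t=pickle.load(open("top0.pkl","rb"));s=pickle.load(open("scene0.pkl","rb"))
H=ray(t,308.3,289.8,164.5);print("handle",H)
A=H+156*ex;A[2]=99;print("hinge",A)
rib=ray(t,371.6,205.75,138.5);blk=ray(t,370.1,207.8,114.5)
for n,p in(("rib",rib),("blk",blk)):
    d=p-A;print(n,p,"along",d@ex,"lat",d@ey)
for n,u,v,z in(("a cap",375.0,259.2,75),("b cap",388.7,268.7,85),("timer",235,279,47),("barb",361.5,155.5,99),("barf",373.8,231,99),("panelR bottom",345,145,0),("panelL bottom",178,146,0)):
    p=ray(t,u,v,z);d=p-A;print(n,np.round(p,1),"along %.0f lat %.0f"%(d@ex,d@ey))
print("panelR scene",ray(s,284,213,0), "panelL",ray(s,148,285,0))
for z in(250,300,350,400,450):print(z,ray(t,357,70,z)[:2],ray(t,178,72,z)[:2], ray(s,272,72,z)[:2])
for nm,q in(("handle top",H),("hinge",A)):print(nm,proj(s,q))
q=r=None
from scipy.spatial.transform import Rotation as R
print(R.from_quat([0.6993976,0.10457602,-0.69937563,0.10382956]).as_matrix().round(3))
E
```

```text
handle [425.357627   -45.73798821 164.5       ]
hinge [579.83944572 -24.02698446  99.        ]
rib [ 582.19626549 -167.1185482   138.5       ] along -17.580613288030225 lat -142.02701239918923
blk [ 582.06672235 -166.96267212  114.5       ] along -17.687201966826162 lat -141.85462437490423
a cap [ 482.9 -179.2   75. ] along -118 lat -140
b cap [ 463.2 -204.9   85. ] along -141 lat -163
timer [446.4 109.7  47. ] along -113 lat 151
barb [ 691.1 -153.8   99. ] along 92 lat -144
barf [ 537.9 -175.1   99. ] along -63 lat -144
panelR bottom [ 743.2 -127.     0. ] along 147 lat -125
panelL bottom [745.2 247.7   0. ] along 202 lat 246
panelR scene [ 737.51084778 -127.00613585    0.        ] panelL [740.97573331 257.14709907   0.        ]
250 [ 796.62766415 -134.18339647] [796.3991804  168.52259438] [ 966.0642418  -282.58935713]
300 [ 772.40584819 -129.55869065] [772.19320418 152.16206443] [ 883.07408662 -223.48243928]
350 [ 748.18403222 -124.93398483] [747.98722796 135.80153448] [ 800.08393144 -164.37552143]
400 [ 723.96221626 -120.30927901] [723.78125174 119.44100452] [ 717.09377625 -105.26860358]
450 [ 699.74040029 -115.68457318] [699.57527552 103.08047457] [634.10362107 -46.16168573]
handle top [344.82186753 242.29696836]
hinge [289.20405856 232.76582914]
[[-0.     0.292 -0.957]
 [ 0.001 -0.957 -0.292]
 [-1.    -0.001 -0.   ]]
```

```bash
cat >> st.py <<'E'
HND=np.array([425.4,-45.7,149.5]);AX=np.array([579.84,-24.03,99.])
RD=np.column_stack([[0,0,-1.],-ey,-ex])   # tool down
def state(): 
    from rig import r
    s=r.sense();return s,np.array(s["eef_pos"]),R.from_quat(s["orientation"]).as_matrix()
def plan(p,M,tp,TM,step=36.,tstep=5.5,n=None):
    """straight-line rows from pose (p,M) to (tp,TM); prints in move units"""
    rv=R.from_matrix(M.T@TM).as_rotvec(degrees=True)
    d=np.linalg.norm(tp-p);k=n or int(max(1,np.ceil(d/step),np.ceil(np.abs(rv).max()/tstep)))
    rows=[]
    for i in range(k):
        Mi=M@R.from_rotvec(rv*i/k,degrees=True).as_matrix()
        u=Mi.T@((tp-p)/k)/40; rows.append(" ".join("%.2f"%v for v in u)+" | "+" ".join("%.2f"%v for v in rv/k/6))
    return rows
def show(tp,TM=RD,**k):
    s,p,M=state();print("t",s["t"],"p",p.round(1),"w",round(s["width"],3),"F",s["force"].round(2))
    rv=R.from_matrix(M.T@TM).as_rotvec(degrees=True);print("rot err deg",rv.round(2),"shift tool mm",(M.T@(tp-p)).round(1))
    for r in plan(p,M,np.array(tp,float),TM,**k):print(r)
E
python3 -c "
from st import *
show(HND+[0,0,50])"
```

```text
t 0.1 p [ 153.  -502.   230.9] w 1.003 F [ 0.13 -0.59 -0.1 ]
rot err deg [ 8.95 -0.    0.05] shift tool mm [  31.7 -357.  -393.6]
0.05 -0.60 -0.66 | 0.10 -0.00 0.00
0.05 -0.60 -0.65 | 0.10 -0.00 0.00
0.05 -0.61 -0.64 | 0.10 -0.00 0.00
0.05 -0.62 -0.64 | 0.10 -0.00 0.00
0.05 -0.62 -0.63 | 0.10 -0.00 0.00
0.05 -0.63 -0.62 | 0.10 -0.00 0.00
0.05 -0.63 -0.62 | 0.10 -0.00 0.00
0.05 -0.64 -0.61 | 0.10 -0.00 0.00
0.05 -0.65 -0.60 | 0.10 -0.00 0.00
0.05 -0.65 -0.60 | 0.10 -0.00 0.00
0.05 -0.66 -0.59 | 0.10 -0.00 0.00
0.05 -0.67 -0.58 | 0.10 -0.00 0.00
0.05 -0.67 -0.58 | 0.10 -0.00 0.00
0.05 -0.68 -0.57 | 0.10 -0.00 0.00
0.05 -0.68 -0.56 | 0.10 -0.00 0.00
```

Request:
move_arm --plan "0 -0.6 -0.66 0.1 0 0 60;0 -0.6 -0.65 0.1 0 0 60;0 -0.61 -0.64 0.1 0 0 60;0 -0.62 -0.64 0.1 0 0 60;0 -0.62 -0.63 0.1 0 0 60;0 -0.63 -0.62 0.1 0 0 60;0 -0.63 -0.62 0.1 0 0 60;0 -0.64 -0.61 0.1 0 0 60;0 -0.65 -0.6 0.1 0 0 60;0 -0.65 -0.6 0.1 0 0 60;0 -0.66 -0.59 0.1 0 0 60;0 -0.67 -0.58 0.1 0 0 60" --newtons 30

```text
t: 1.6
eef_pos: [375.9, -126.1, 229.3]
orientation: [-0.704, -0.059, 0.705, -0.055]
force: [-0.0, -0.1, 0.2]
width: 0.763
```

```bash
python3 -c "
from st import *
show(HND+[0,0,50])"
```

```text
t 1.6 p [ 375.9 -126.1  229.3] w 0.763 F [-0.01 -0.13  0.2 ]
rot err deg [1.25 0.07 0.32] shift tool mm [ 30.1 -71.2 -61.8]
0.25 -0.59 -0.51 | 0.07 0.00 0.02
0.25 -0.60 -0.51 | 0.07 0.00 0.02
0.25 -0.60 -0.51 | 0.07 0.00 0.02
```

Request:
move_arm --plan "0.25 -0.59 -0.51 0.07 0 0.02 60;0.25 -0.6 -0.51 0.07 0 0.02 60;0.25 -0.6 -0.51 0.07 0 0.02 60;0 0 0 0 0 0 60"

```text
t: 2.1
eef_pos: [426.9, -41.1, 198.0]
orientation: [-0.705, -0.05, 0.706, -0.05]
force: [0.3, 0.8, 0.3]
width: 0.765
```

```bash
python3 -c "
from st import *
from rig import r
show(HND+[0,0,-19],n=3)
for i in range(3):
  c=r.camera('scene');print(r.sense()['force'].round(2))
cv2.imwrite('pics/s1.png',cv2.resize(c['frame'][150:300,250:450,::-1],(800,600)))
"
```

```text
t 2.1 p [426.9 -41.1 198. ] w 0.765 F [0.31 0.82 0.3 ]
rot err deg [ 0.12  0.12 -0.02] shift tool mm [67.5  4.3  2. ]
0.56 0.04 0.02 | 0.01 0.01 -0.00
0.56 0.04 0.02 | 0.01 0.01 -0.00
0.56 0.04 0.02 | 0.01 0.01 -0.00
[-0.03 -0.15 -0.27]
[-0.59 -0.97  0.25]
[ 0.42 -0.9   0.49]
```

View pics/s1.png

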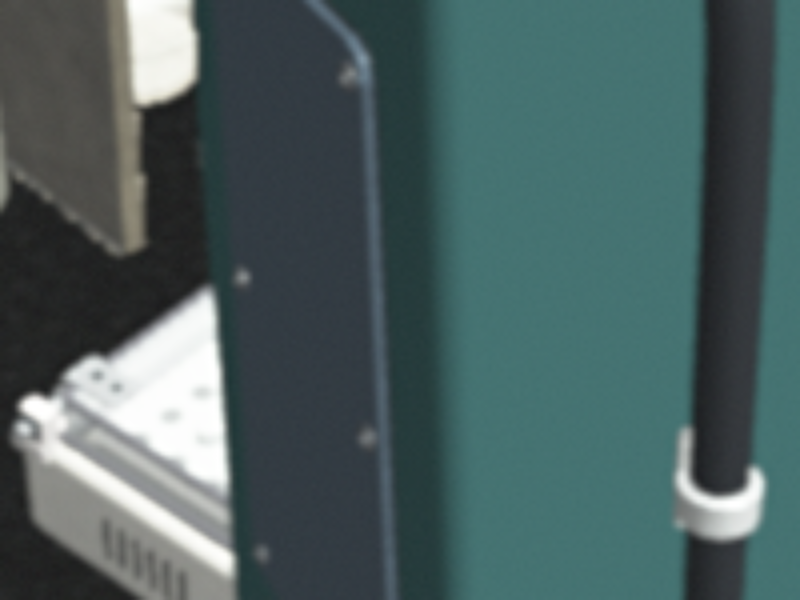

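The arm hides the handle in the scene view, and force noise is about 0.5 N, so I'll average the readings. Next: descend and grip.

Request:
move_arm --plan "0.6 0.04 0.02 0 0 0 60;0.6 0.04 0.02 0 0 0 60;0.5 0.03 0.01 0 0 0 60;0.05 0 0 0 0 0 100;0 0 0 0 0 0 200;0 0 0 0 0 0 220;0 0 0 0 0 0 220;0 0 0 0 0 0 220" --newtons 30

```text
t: 3.25
eef_pos: [424.4, -44.0, 131.9]
orientation: [0.708, 0.054, -0.703, 0.043]
force: [1.9, 0.8, -6.2]
width: 0.3
```

```bash
python3 -c "
from st import *
from rig import r
show(HND+[0,0,-21],n=3)
c=r.camera('top')
cv2.imwrite('pics/t1.png',cv2.resize(c['frame'][190:315,230:410,::-1],(792,550)))
"
```

```text
t 3.25 p [424.4 -44.  131.9] w 0.3 F [ 1.92  0.83 -6.2 ]
rot err deg [-0.14 -0.47  0.9 ] shift tool mm [ 3.4  1.8 -0.8]
0.03 0.02 -0.01 | -0.01 -0.03 0.05
0.03 0.02 -0.01 | -0.01 -0.03 0.05
0.03 0.01 -0.01 | -0.01 -0.03 0.05
```

View pics/t1.png

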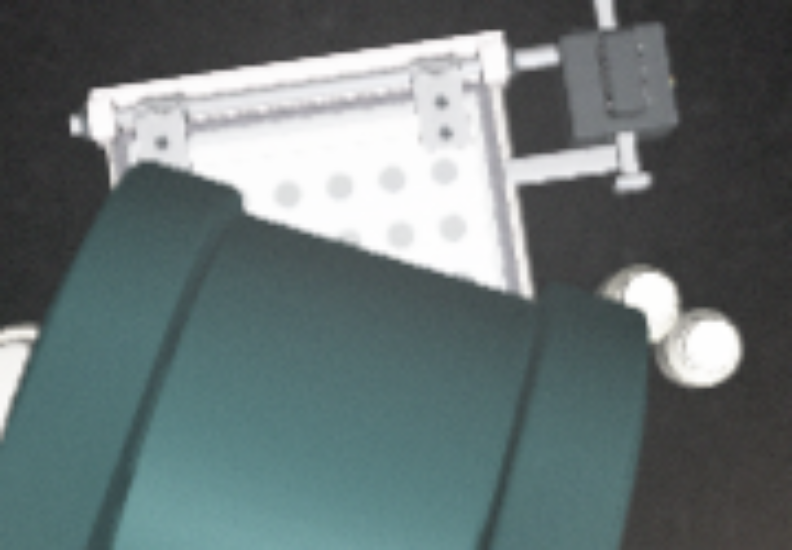

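```bash
cat >> st.py <<'E'
def cover():
    s,p,M=state();g=p+M@[-19,0,0];d=g-AX;x=d@ex;z=d[2]
    return np.degrees(np.arctan2(z,-x)-np.arctan2(50.5,156)),np.hypot(x,z),d@ey,p,M,s
def meas(n=20):
    from rig import r
    F=[];T=[];J=[]
    for i in range(n):
        r.camera("top");s=r.sense();F.append(s["force"]);T.append(s["torque"]);J.append(s["joint_torque"])
    F=np.array(F);T=np.array(T);f=F.mean(0);tq=T.mean(0)
    a,rad,lat,p,M,s=cover();d=p+M@[-19,0,0]-AX;d=d/1000
    mh=np.cross(d,f)@ey   # moment of force on tool about hinge y
    print("t",s["t"],"ang %.2f rad %.1f lat %.1f"%(a,rad,lat),"F",f.round(2),"sd",F.std(0).round(2),"Tq",tq.round(3),"Tq.ey %.3f"%(tq@ey),"sd",T.std(0).round(3),"rxF.ey %.3f"%mh,"J",np.mean(J,0).round(3),"w",round(s["width"],3))
    return f,tq
def arc(da,n,dr=0.0):
    """rows for raising by da deg in n rows, tool kept level"""
    a,rad,lat,p,M,s=cover();ph=np.radians(a+17.94)
    RT=np.hypot(156,50.5)+dr
    print("ang %.2f rad %.2f lat %.1f p"%(a,rad,lat),p.round(1),"t",s["t"],"w",round(s["width"],3),"roterr",R.from_matrix(M.T@RD).as_rotvec(degrees=True).round(2))
    g=np.array([-rad*np.cos(ph),rad*np.sin(ph)])
    for i in range(n):
        q=ph+np.radians(da)*(i+1)/n;rr=rad+(RT-rad)*(i+1)/n
        h=np.array([-rr*np.cos(q),rr*np.sin(q)]);d=h-g;g=h
        w=ex*d[0]+np.array([0,0,d[1]]);u=M.T@w/40
        print(" ".join("%.2f"%v for v in u))
E
python3 -c "
from st import *
meas(12)
arc(20,10)"
```

```text
t 3.9 ang 0.13 rad 165.2 lat 1.6 F [ 0.98  2.33 -4.37] sd [0.45 0.8  0.39] Tq [-0.379 -0.032 -0.204] Tq.ey 0.021 sd [0.164 0.049 0.051] rxF.ey -0.620 J [ -0.859 -51.127  35.577   0.204   0.186  -0.2  ] w 0.301
ang 0.13 rad 165.23 lat 1.6 p [424.2 -44.  131.2] t 3.9 w 0.301 roterr [-0.13 -0.43  0.92]
-0.13 -0.00 -0.05
-0.13 -0.00 -0.06
-0.13 -0.00 -0.06
-0.13 -0.00 -0.06
-0.13 -0.00 -0.07
-0.12 -0.00 -0.07
-0.12 -0.00 -0.08
-0.12 -0.00 -0.08
-0.11 -0.00 -0.09
-0.11 -0.00 -0.09
```

Request:
move_arm --plan "-0.13 0 -0.05 0 0 0 220;-0.13 0 -0.06 0 0 0 220;-0.13 0 -0.06 0 0 0 220;-0.13 0 -0.06 0 0 0 220;-0.13 0 -0.07 0 0 0 220;-0.12 0 -0.07 0 0 0 220;-0.12 0 -0.08 0 0 0 220;-0.12 0 -0.08 0 0 0 220;-0.12 0 -0.09 0 0 0 220;-0.12 0 -0.09 0 0 0 220" --newtons 20

```text
t: 5.15
eef_pos: [453.2, -40.2, 184.6]
orientation: [0.707, 0.055, -0.704, 0.042]
force: [1.4, 3.7, -6.7]
width: 0.302
```

```bash
python3 -c "
from st import *
meas(10)
meas(10)
arc(6,2)
arc(-6,3)"
```

```text
t 5.65 ang 21.22 rad 165.1 lat 1.3 F [ 0.45  4.48 -4.23] sd [1.23 0.37 0.75] Tq [ 0.215 -0.026  0.173] Tq.ey -0.056 sd [0.08  0.253 0.073] rxF.ey -0.430 J [ -2.166 -54.331  38.639  -0.188  -0.512   0.186] w 0.303
t 6.15 ang 21.23 rad 165.1 lat 1.3 F [ 1.45  4.85 -4.59] sd [0.32 0.42 0.28] Tq [ 0.321 -0.301  0.22 ] Tq.ey -0.343 sd [0.029 0.028 0.025] rxF.ey -0.368 J [ -2.527 -54.701  38.319   0.209  -0.74    0.226] w 0.304
ang 21.23 rad 165.10 lat 1.3 p [453.  -40.2 184.3] t 6.15 w 0.304 roterr [-0.09 -0.36  1.  ]
-0.15 -0.00 -0.15
-0.14 -0.00 -0.16
ang 21.23 rad 165.10 lat 1.3 p [453.  -40.2 184.3] t 6.15 w 0.304 roterr [-0.09 -0.36  1.  ]
0.12 0.00 0.08
0.12 0.00 0.08
0.12 0.00 0.07
```

Request:
move_arm --plan "-0.15 0 -0.15 0 0 0 220;0 0 0 0 0 0 220;0.07 0 0.07 0 0 0 220;0.07 0 0.07 0 0 0 220;0 0 0 0 0 0 220"

```text
t: 6.78
eef_pos: [454.2, -40.1, 185.7]
orientation: [0.708, 0.055, -0.703, 0.042]
force: [0.3, 4.9, -2.5]
width: 0.302
```

```bash
python3 -c "
from st import *
meas(8)
meas(8)"
```

```text
t 7.175 ang 21.90 rad 165.1 lat 1.3 F [-0.08  4.94 -2.32] sd [0.38 0.31 0.69] Tq [ 0.34  -0.244  0.044] Tq.ey -0.289 sd [0.021 0.063 0.025] rxF.ey -0.229 J [-2.2300e+00 -5.3552e+01  3.7942e+01 -1.2000e-01 -6.9000e-01  4.0000e-02] w 0.301
t 7.575 ang 21.89 rad 165.1 lat 1.3 F [-0.32  4.6  -1.94] sd [0.49 0.37 0.41] Tq [ 0.312 -0.185  0.038] Tq.ey -0.226 sd [0.026 0.037 0.021] rxF.ey -0.211 J [-2.1260e+00 -5.3283e+01  3.7984e+01 -2.2700e-01 -6.3500e-01  3.9000e-02] w 0.305
```

```bash
python3 -c "
from st import *
arc(-10,6,1.1)"
```

```text
ang 21.89 rad 165.09 lat 1.3 p [454.2 -40.  185.7] t 7.575 w 0.305 roterr [-0.08 -0.4   1.  ]
0.09 0.00 0.08
0.09 0.00 0.07
0.10 0.00 0.07
0.10 0.00 0.07
0.10 0.00 0.06
0.10 0.00 0.06
```

Request:
move_arm --plan "0.09 -0.01 0.08 0 0 0 220;0.09 -0.01 0.07 0 0 0 220;0.1 -0.01 0.07 0 0 0 220;0.1 -0.01 0.07 0 0 0 220;0.1 0 0.06 0 0 0 220;0.1 0 0.06 0 0 0 220"

```text
t: 8.32
eef_pos: [437.2, -42.3, 161.4]
orientation: [0.708, 0.053, -0.703, 0.044]
force: [-0.4, -2.7, -0.9]
width: 0.3
```

```bash
python3 -c "
from st import *
meas(8)
meas(8)
arc(-10.5,6,1.1)"
```

```text
t 8.725 ang 11.68 rad 165.3 lat 1.5 F [-0.74 -3.77 -2.  ] sd [0.82 0.61 0.51] Tq [-1.187 -0.012 -0.039] Tq.ey 0.154 sd [0.05  0.165 0.052] rxF.ey -0.391 J [ 1.6080e+00 -5.1085e+01  3.5910e+01  4.3200e-01  1.4610e+00 -3.1000e-02] w 0.299
t 9.125 ang 11.67 rad 165.3 lat 1.5 F [-1.67 -4.18 -1.36] sd [0.34 0.29 0.46] Tq [-1.293  0.162 -0.072] Tq.ey 0.340 sd [0.047 0.048 0.025] rxF.ey -0.378 J [  1.941 -50.911  36.275   0.139   1.661  -0.074] w 0.296
ang 11.67 rad 165.33 lat 1.5 p [437.4 -42.3 161.7] t 9.125 w 0.296 roterr [-0.14 -0.43  0.73]
0.11 0.00 0.06
0.11 0.00 0.06
0.11 0.00 0.05
0.12 0.00 0.05
0.12 0.00 0.05
0.12 0.00 0.04
```

Request:
move_arm --plan "0.11 0.01 0.06 0 0 0 220;0.11 0.01 0.06 0 0 0 220;0.11 0 0.05 0 0 0 220;0.11 0 0.05 0 0 0 220;0.1 0 0.05 0 0 0 220;0.1 0 0.04 0 0 0 220"

```text
t: 9.88
eef_pos: [425.1, -44.0, 134.4]
orientation: [0.708, 0.054, -0.703, 0.044]
force: [-1.8, -1.6, -0.3]
width: 0.302
```

```bash
python3 -c "
from st import *
meas(6)
arc(-2,2,1.1)"
```

```text
t 10.175 ang 1.37 rad 165.5 lat 1.6 F [ 0.47 -1.43 -2.22] sd [0.65 0.27 0.59] Tq [-0.86  -0.272 -0.137] Tq.ey -0.150 sd [0.013 0.112 0.03 ] rxF.ey -0.332 J [  0.77  -50.07   34.32    0.739   0.902  -0.126] w 0.301
ang 1.37 rad 165.47 lat 1.6 p [425.1 -43.9 134.7] t 10.175 w 0.301 roterr [-0.1  -0.51  0.8 ]
0.07 0.00 0.02
0.07 0.00 0.02
```

Request:
move_arm --plan "0.07 0 0.02 0 0 0 220;0.04 0 0.01 0 0 0 220;0 0 0 0 0 0 220"

```text
t: 10.55
eef_pos: [424.3, -44.1, 131.9]
orientation: [0.709, 0.054, -0.702, 0.044]
force: [-0.6, -1.1, -1.7]
width: 0.3
```

```bash
python3 -c "
from st import *
meas(2)"
```

```text
t 10.65 ang 0.29 rad 165.4 lat 1.5 F [-3.79 -0.71  9.33] sd [0.67 0.48 0.83] Tq [-0.564  0.515 -0.114] Tq.ey 0.588 sd [0.017 0.089 0.033] rxF.ey 1.266 J [  0.534 -45.888  33.253  -0.823   0.855  -0.13 ] w 0.3
```

Request:
move_arm --plan "0 0 0 0 0 0 80;0 0 0 0 0 0 80;-0.5 0 0 0 0 0 80;-0.9 0 0 0 0 0 80;-0.8 0 0 0 0 0 80"

```text
t: 11.28
eef_pos: [422.1, -44.2, 219.6]
orientation: [0.707, 0.055, -0.703, 0.043]
force: [0.8, -0.0, -0.2]
width: 0.687
```

```bash
python3 -c "
from st import *
RIB=np.array([582.2,-167.1,0])
meas(6)
show(RIB+[0,0,190])"
```

```text
t 11.575 ang 22.90 rad 210.7 lat 1.7 F [-0.02  0.03  0.23] sd [0.51 0.45 1.73] Tq [-0.03  -0.     0.012] Tq.ey 0.004 sd [0.023 0.02  0.016] rxF.ey 0.035 J [ 1.9000e-02 -4.5486e+01  3.6844e+01  4.1300e-01  7.1000e-02 -3.0000e-03] w 0.685
t 11.575 p [421.8 -44.2 217.8] w 0.685 F [-0.21 -0.23 -0.6 ]
rot err deg [-0.06 -0.33  1.03] shift tool mm [  26.   144.3 -141.7]
0.11 0.60 -0.59 | -0.00 -0.01 0.03
0.11 0.60 -0.59 | -0.00 -0.01 0.03
0.11 0.60 -0.59 | -0.00 -0.01 0.03
0.11 0.60 -0.59 | -0.00 -0.01 0.03
0.11 0.60 -0.59 | -0.00 -0.01 0.03
0.11 0.60 -0.59 | -0.00 -0.01 0.03
```

Request:
move_arm --plan "0.08 0.6 -0.59 0 -0.01 0.03 120;0.1 0.6 -0.59 0 -0.01 0.03 120;0.11 0.6 -0.59 0 -0.01 0.03 120;0.11 0.6 -0.59 0 -0.01 0.03 120;0.11 0.6 -0.59 0 -0.01 0.03 120;0.11 0.6 -0.59 0 0 0.03 120;0 0 0 0 0 0 120" --newtons 40

```text
t: 12.45
eef_pos: [583.9, -169.2, 182.5]
orientation: [-0.702, -0.051, 0.709, -0.048]
force: [-0.3, -0.5, 0.0]
width: 0.528
```

```bash
python3 -c "
from st import *
from rig import r
RIB=np.array([582.2,-167.1,0])
show(RIB+[0,0,117.5],n=2)
c=r.camera('top')
cv2.imwrite('pics/t2.png',cv2.resize(c['frame'][150:315,230:420,::-1],(690,600)))
c=r.camera('scene')
cv2.imwrite('pics/s2.png',cv2.resize(c['frame'][120:345,220:460,::-1],(640,600)))"
```

```text
t 12.45 p [ 583.9 -169.2  182.5] w 0.528 F [-0.34 -0.54  0.01]
rot err deg [-0.01  0.52  0.29] shift tool mm [65.  -2.   0.8]
0.81 -0.02 0.01 | -0.00 0.04 0.02
0.81 -0.03 0.01 | -0.00 0.04 0.02
```

View pics/t2.png

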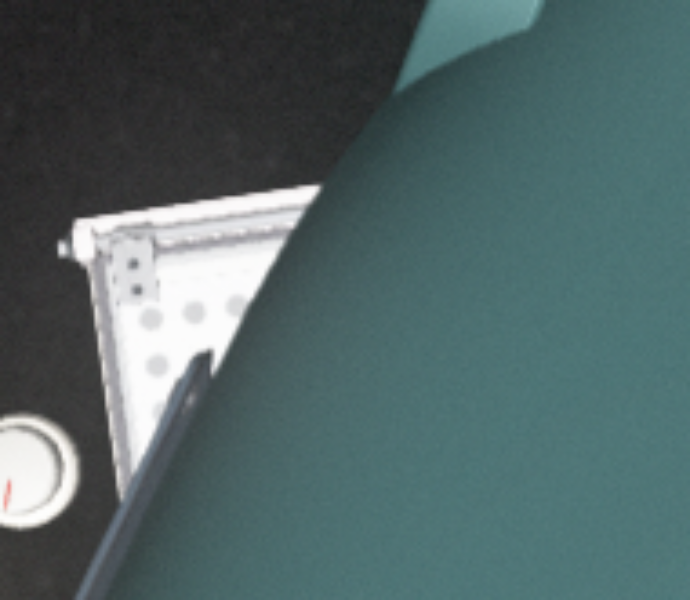

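View pics/s2.png

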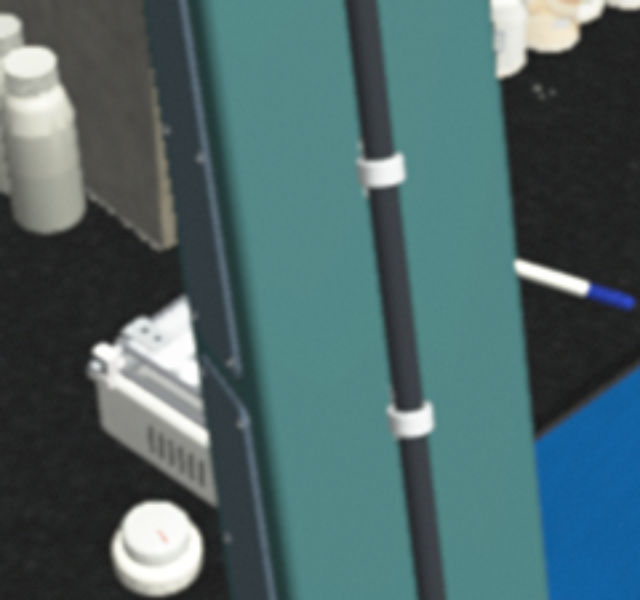

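Both views of the weight are blocked by the arm; the cover and timer are in place. I'll go down on the computed position and check the opening after closing.

Request:
move_arm --plan "0.8 -0.03 0.01 0 0.04 0.02 120;0.7 -0.02 0.01 0 0.04 0.02 120;0.1 0 0 0 0 0 120;0 0 0 0 0 0 120"

```text
t: 13.05
eef_pos: [579.0, -163.7, 119.8]
orientation: [0.705, 0.05, -0.705, 0.05]
force: [-0.1, -0.4, -0.4]
width: 0.525
```

```bash
python3 -c "
from st import *
RIB=np.array([582.2,-167.1,0])
show(RIB+[0,0,117.5],n=1)"
```

```text
t 13.05 p [ 579.  -163.7  119.8] w 0.525 F [-0.13 -0.44 -0.35]
rot err deg [ 0.1  -0.03  0.05] shift tool mm [ 2.3  3.8 -2.7]
0.06 0.09 -0.07 | 0.02 -0.00 0.01
```

Request:
move_arm --plan "0.03 0.09 -0.07 0 0 0 120;0 0 0 0 0 0 160;0 0 0 0 0 0 230;0 0 0 0 0 0 250;0 0 0 0 0 0 250;0 0 0 0 0 0 250"

```text
t: 13.8
eef_pos: [583.3, -166.3, 121.1]
orientation: [0.706, 0.051, -0.704, 0.049]
force: [-0.4, 1.9, -1.2]
width: 0.177
```

```bash
python3 -c "
from st import *
meas(4)
show(np.array([582.2,-167.1,117.5])+48.6*ex,n=6)"
```

```text
t 14.0 ang 50.25 rad 44.2 lat -141.4 F [ 0.15  1.65 -1.25] sd [0.38 0.37 0.34] Tq [ 0.15  -0.041 -0.228] Tq.ey -0.062 sd [0.028 0.022 0.036] rxF.ey -0.005 J [ -0.754 -79.162  36.948  -0.173  -0.256  -0.225] w 0.176
t 14.0 p [ 583.3 -166.3  121.1] w 0.176 F [ 0.6   1.04 -1.47]
rot err deg [ 0.12 -0.19  0.09] shift tool mm [  3.7   0.7 -47.4]
0.02 0.00 -0.20 | 0.00 -0.01 0.00
0.02 0.00 -0.20 | 0.00 -0.01 0.00
0.02 0.00 -0.20 | 0.00 -0.01 0.00
0.02 0.00 -0.20 | 0.00 -0.01 0.00
0.02 0.00 -0.20 | 0.00 -0.01 0.00
0.01 0.00 -0.20 | 0.00 -0.01 0.00
```

Request:
move_arm --plan "0 0 -0.2 0 0 0 250;0 0 -0.2 0 0 0 250;0 0 -0.2 0 0 0 250"

```text
t: 14.38
eef_pos: [603.6, -163.6, 121.0]
orientation: [-0.704, -0.05, 0.707, -0.049]
force: [-8.7, -0.8, 3.6]
width: 0.172
```

```bash
python3 -c "
from st import *
s,p,M=state();print(s['torque'],s['force'],s['joint_torque'],(s['torque']@ey)/(s['force']@ex))
f,t=meas(5);print((t@ey)/(f@ex))
show(np.array([582.2,-167.1,117.5])+48.6*ex,n=3)"
```

```text
[-0.32079004  1.81360088 -0.13728445] [-8.73791956 -0.84613017  3.57841666] [  1.4264591  -80.79601765  38.59422326  -3.66772816   1.30283073
  -0.25947645] -0.20985881487264507
t 14.625 ang 78.86 rad 41.3 lat -141.5 F [-4.86  0.32  2.74] sd [0.67 0.53 1.53] Tq [-0.117  0.87  -0.153] Tq.ey 0.877 sd [0.056 0.126 0.029] rxF.ey -0.209 J [  0.556 -80.397  38.032  -1.692   0.496  -0.154] w 0.174
-0.18406348311319573
t 14.625 p [ 604.3 -163.5  121. ] w 0.174 F [-4.96  0.04  1.36]
rot err deg [0.04 0.16 0.04] shift tool mm [  3.4   0.5 -26.2]
0.03 0.00 -0.22 | 0.00 0.01 0.00
0.03 0.00 -0.22 | 0.00 0.01 0.00
0.03 0.00 -0.22 | 0.00 0.01 0.00
```

Request:
move_arm --plan "0 0 -0.22 0 0 0 250;0 0 -0.22 0 0 0 250;0 0 -0.22 0 0 0 250"

```text
t: 15.0
eef_pos: [627.2, -160.4, 120.4]
orientation: [-0.702, -0.049, 0.709, -0.049]
force: [-8.2, -0.7, 3.8]
width: 0.176
```

```bash
python3 -c "
from st import *
s,p,M=state();print(s['torque'],s['force'],s['joint_torque'],(s['torque']@ey)/(s['force']@ex))
f,t=meas(3);print((t@ey)/(f@ex))
show(np.array([582.2,-167.1,117.5])+48.6*ex,n=1)"
```

```text
[-0.36448004  1.96813724 -0.10694944] [-8.16020842 -0.68217363  3.76954113] [  1.62387382 -85.6725812   39.19977307  -3.78107518   1.45605862
  -0.20753194] -0.2445907940482173
t 15.15 ang 107.54 rad 49.8 lat -141.6 F [-4.78  0.11  3.86] sd [0.59 0.33 0.66] Tq [-0.207  1.158 -0.095] Tq.ey 1.176 sd [0.104 0.117 0.01 ] rxF.ey -0.303 J [  0.507 -84.474  38.415  -1.879   0.658  -0.101] w 0.175
-0.24917380534425476
t 15.15 p [ 628.  -160.3  120.5] w 0.175 F [-4.43 -0.32  3.1 ]
rot err deg [-0.01  0.5   0.01] shift tool mm [ 3.   0.4 -2.3]
0.08 0.01 -0.06 | -0.00 0.08 0.00
```

Request:
move_arm --plan "0 0 0 0 0 0 150;0 0 0 0 0 0 120;-0.6 0 0 0 0 0 120;-0.9 0 0 0 0 0 100;-0.8 0 0 0 0 0 80"

```text
t: 15.78
eef_pos: [628.7, -160.1, 212.9]
orientation: [-0.702, -0.05, 0.709, -0.049]
force: [0.6, 0.3, -0.4]
width: 0.686
```

```bash
python3 -c "
from st import *
show(HND+[-1,1,45])"
```

```text
t 15.775 p [ 628.7 -160.1  212.9] w 0.686 F [ 0.6   0.3  -0.43]
rot err deg [0.   0.57 0.11] shift tool mm [  20.5 -142.7  186. ]
0.07 -0.51 0.66 | 0.00 0.01 0.00
0.07 -0.51 0.66 | 0.00 0.01 0.00
0.07 -0.51 0.66 | 0.00 0.01 0.00
0.07 -0.51 0.66 | 0.00 0.01 0.00
0.07 -0.51 0.66 | 0.00 0.01 0.00
0.07 -0.51 0.66 | 0.00 0.01 0.00
0.07 -0.51 0.67 | 0.00 0.01 0.00
```

Request:
move_arm --plan "0.05 -0.51 0.66 0 0.02 0 80;0.05 -0.51 0.66 0 0.02 0 80;0.05 -0.51 0.66 0 0.02 0 80;0.06 -0.51 0.66 0 0.02 0 80;0.06 -0.51 0.66 0 0.02 0 80;0.06 -0.51 0.66 0 0 0 80;0.06 -0.51 0.67 0 0 0 80;0 0 0 0 0 0 80"

```text
t: 16.77
eef_pos: [422.4, -42.1, 199.8]
orientation: [0.71, 0.049, -0.701, 0.05]
force: [0.7, -0.2, -0.0]
width: 0.685
```

```bash
python3 -c "
from st import *
from rig import r
show(HND+[-1,1.5,-19],n=2)
c=r.camera('top');pickle.dump(c,open('top3.pkl','wb'))
cv2.imwrite('pics/t3.png',cv2.resize(c['frame'][150:240,330:410,::-1],(533,600),interpolation=cv2.INTER_NEAREST))"
```

```text
t 16.775 p [422.4 -42.1 199.8] w 0.685 F [ 0.7  -0.16 -0.03]
rot err deg [ 0.01 -0.68 -0.13] shift tool mm [69.3  2.2 -0.9]
0.87 0.03 -0.01 | 0.00 -0.06 -0.01
0.87 0.03 -0.02 | 0.00 -0.06 -0.01
```

View pics/t3.png

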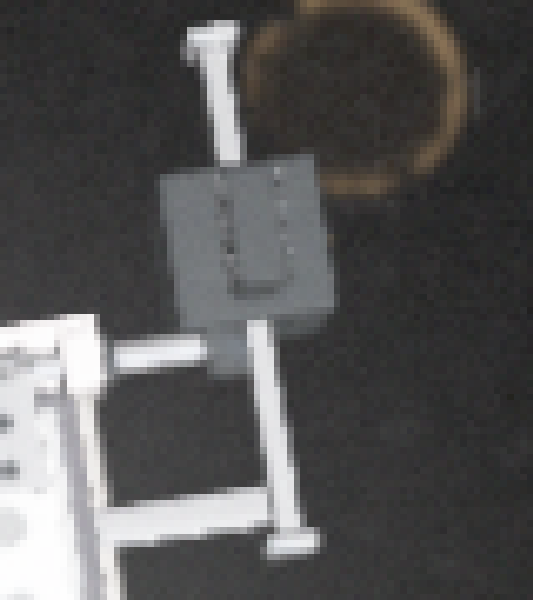

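```bash
python3 -c "
from st import *
t=pickle.load(open('top3.pkl','rb'))
for v in (185,186,187):
  b=ray(t,366.9,v,114.5);print(b,(b-AX)@ex,(b-AX)@ey)"
```

```text
[ 627.41602944 -161.65641783  114.5       ] 27.9591274523316 -142.90835054206326
[ 625.42187336 -161.61408124  114.5       ] 25.990270472538455 -142.58889307948743
[ 623.42849506 -161.57176116  114.5       ] 24.022181412112545 -142.2695602158921
```

Request:
move_arm --plan "0.85 0.03 0 0 -0.06 -0.01 80;0.8 0.03 0 0 -0.06 -0.01 80;0.1 0 0 0 0 0 80;0 0 0 0 0 0 180;0 0 0 0 0 0 220;0 0 0 0 0 0 220;0 0 0 0 0 0 220" --newtons 20

```text
t: 17.7
eef_pos: [429.7, -43.4, 132.4]
orientation: [0.708, 0.052, -0.703, 0.047]
force: [-0.3, -2.3, -2.3]
width: 0.303
```

```bash
python3 -c "
from st import *
meas(5)
arc(22,11,1.2)"
```

```text
t 17.95 ang 0.93 rad 160.3 lat 1.5 F [-0.5   3.62 -0.79] sd [0.49 0.85 0.58] Tq [ 0.324  0.17  -0.059] Tq.ey 0.123 sd [0.051 0.057 0.034] rxF.ey -0.120 J [ -1.426 -50.156  35.627  -0.681  -0.485  -0.068] w 0.298
ang 0.93 rad 160.27 lat 1.5 p [429.6 -43.5 131.8] t 17.95 w 0.298 roterr [ 0.05 -0.45  0.39]
-0.14 -0.00 -0.04
-0.13 -0.00 -0.04
-0.13 -0.00 -0.05
-0.13 -0.00 -0.05
-0.13 -0.00 -0.06
-0.13 -0.00 -0.06
-0.13 -0.00 -0.07
-0.12 -0.00 -0.07
-0.12 -0.00 -0.08
-0.12 -0.00 -0.08
-0.12 -0.00 -0.08
```

```bash
python3 -c "
from st import *
arc(22,6,-3.7)"
```

```text
ang 0.93 rad 160.27 lat 1.5 p [429.6 -43.5 131.8] t 17.95 w 0.298 roterr [ 0.05 -0.45  0.39]
-0.24 -0.00 -0.09
-0.23 -0.00 -0.11
-0.23 -0.00 -0.12
-0.22 -0.00 -0.14
-0.21 -0.00 -0.15
-0.20 -0.00 -0.16
```

Request:
move_arm --plan "-0.24 0 -0.09 0 0 0 220;-0.23 0 -0.11 0 0 0 220;-0.23 0 -0.12 0 0 0 220;-0.22 0 -0.14 0 0 0 220;-0.21 0 -0.15 0 0 0 220;-0.2 0 -0.16 0 0 0 220"

```text
t: 18.7
eef_pos: [462.2, -39.1, 189.2]
orientation: [0.708, 0.053, -0.702, 0.047]
force: [3.9, 3.8, -6.6]
width: 0.303
```

```bash
cat >> st.py <<'E'
def tot(n=8):
    f,t=meas(n);s,p,M=state();d=(p+M@[-19,0,0]-AX)/1000
    for L in(.0,.17,.19,.21):
        q=d+np.array([0,0,L]);print("  L",L,"opening moment by tool %.3f"%(-(np.cross(q,f)@ey+(t@ey if L else 0))),end=" ")
    print("F.ex %.2f F.z %.2f F.ey %.2f"%(f@ex,f[2],f@ey))
E
python3 -c "
from st import *
tot();tot()
arc(22,6,-3.7)"
```

```text
t 19.1 ang 24.48 rad 161.3 lat 1.2 F [ 0.89  4.9  -0.35] sd [1.25 0.67 0.57] Tq [ 0.655 -0.268  0.014] Tq.ey -0.357 sd [0.048 0.295 0.034] rxF.ey 0.128 J [-2.3100e+00 -5.3737e+01  3.7300e+01  2.6000e-02 -1.1070e+00  2.6000e-02] w 0.306
  L 0.0 opening moment by tool -0.128   L 0.17 opening moment by tool -0.037   L 0.19 opening moment by tool -0.068   L 0.21 opening moment by tool -0.099 F.ex 1.56 F.z -0.35 F.ey 4.73
t 19.5 ang 24.47 rad 161.3 lat 1.3 F [ 2.01  5.14 -1.21] sd [0.44 0.33 0.47] Tq [ 0.672 -0.553  0.052] Tq.ey -0.641 sd [0.035 0.032 0.028] rxF.ey 0.150 J [-2.4530e+00 -5.4033e+01  3.6950e+01  4.2800e-01 -1.1900e+00  3.4000e-02] w 0.299
  L 0.0 opening moment by tool -0.150   L 0.17 opening moment by tool 0.032   L 0.19 opening moment by tool -0.022   L 0.21 opening moment by tool -0.076 F.ex 2.70 F.z -1.21 F.ey 4.81
ang 24.47 rad 161.31 lat 1.3 p [461.9 -39.2 188.8] t 19.5 w 0.299 roterr [ 0.05 -0.53  0.43]
-0.18 -0.00 -0.18
-0.17 -0.00 -0.20
-0.15 -0.00 -0.21
-0.14 -0.00 -0.21
-0.13 -0.00 -0.22
-0.11 -0.00 -0.23
```

Request:
move_arm --plan "-0.18 0 -0.18 0 0 0 220;-0.16 0 -0.2 0 0 0 220;-0.14 0 -0.21 0 0 0 220;-0.13 0 -0.21 0 0 0 220;-0.12 0 -0.21 0 0 0 220;-0.08 0 -0.16 0 0 0 220;0 -0.01 -0.02 0 0.33 0 220;0 0 -0.02 0 0.33 0 220;0 0 0 0 0 0 220;0 0 0 0 0 0 220"

```text
t: 20.75
eef_pos: [512.9, -32.3, 224.7]
orientation: [0.732, 0.053, -0.678, 0.045]
force: [-1.4, 3.5, -0.4]
width: 0.298
```

```bash
python3 -c "
from st import *
tot(8)
arc(1,1,-3)"
```

```text
t 21.15 ang 46.59 rad 160.2 lat 1.0 F [-1.96  3.31  0.83] sd [0.51 0.41 0.39] Tq [ 0.425  0.533 -0.003] Tq.ey 0.469 sd [0.023 0.04  0.041] rxF.ey -0.157 J [-1.4390e+00 -5.7247e+01  3.9988e+01 -1.9190e+00 -3.9200e-01 -4.1000e-02] w 0.297
  L 0.0 opening moment by tool 0.157   L 0.17 opening moment by tool -0.060   L 0.19 opening moment by tool -0.030   L 0.21 opening moment by tool -0.001 F.ex -1.48 F.z 0.83 F.ey 3.55
ang 46.59 rad 160.19 lat 1.0 p [512.9 -32.4 224.7] t 21.15 w 0.297 roterr [ 0.01 -4.41  0.35]
-0.04 -0.00 -0.06
```

Request:
move_arm --plan "0 0 0.02 0 -0.33 0 220;0 0 0.02 0 -0.33 0 220;0 0 0.02 0 -0.33 0 220;0 0 0.01 0 -0.33 0 220;0 0 0 0 0 0 220;0 0 0 0 0 0 220"

```text
t: 21.9
eef_pos: [512.3, -32.4, 225.6]
orientation: [-0.683, -0.05, 0.727, -0.049]
force: [-2.1, 2.6, 3.0]
width: 0.296
```

```bash
python3 -c "
from st import *
tot(8)
arc(1,1,-3)"
```

```text
t 22.3 ang 47.30 rad 160.3 lat 1.0 F [-1.26  3.65  1.69] sd [0.63 0.52 0.31] Tq [ 0.549  0.133 -0.104] Tq.ey 0.055 sd [0.026 0.061 0.026] rxF.ey 0.005 J [-1.7100e+00 -6.4317e+01  3.8024e+01  3.1000e-02 -8.0700e-01 -7.1000e-02] w 0.297
  L 0.0 opening moment by tool -0.005   L 0.17 opening moment by tool 0.066   L 0.19 opening moment by tool 0.081   L 0.21 opening moment by tool 0.096 F.ex -0.74 F.z 1.69 F.ey 3.79
ang 47.30 rad 160.27 lat 1.0 p [512.1 -32.5 225.6] t 22.3 w 0.297 roterr [0.04 3.48 0.36]
-0.05 -0.00 -0.05
```

```bash
python3 -c "
from st import *
arc(-5,3,-3.7)"
```

```text
ang 47.30 rad 160.27 lat 1.0 p [512.1 -32.5 225.6] t 22.3 w 0.297 roterr [0.04 3.48 0.36]
0.06 0.00 0.10
0.06 0.00 0.10
0.06 0.00 0.10
```

Request:
move_arm --plan "0.06 0 0.1 0 0 0 220;0.06 0 0.1 0 0 0 220;0.06 0 0.1 0 0 0 220;0.01 0 -0.01 0 0.33 0 220;0.01 0 -0.01 0 0.33 0 220;0.01 0 -0.01 0 0.33 0 220;0.01 0 -0.01 0 0.33 0 220;0 0 0 0 0 0 220;0 0 0 0 0 0 220"

```text
t: 23.42
eef_pos: [496.8, -34.5, 215.3]
orientation: [0.731, 0.053, -0.679, 0.045]
force: [-0.6, 3.9, 0.2]
width: 0.304
```

```bash
python3 -c "
from st import *
tot(10)"
```

```text
t 23.925 ang 39.96 rad 159.8 lat 1.1 F [-1.53  2.92  0.54] sd [0.39 0.41 0.46] Tq [0.459 0.323 0.034] Tq.ey 0.256 sd [0.035 0.044 0.04 ] rxF.ey -0.105 J [-1.4930e+00 -5.4859e+01  3.9385e+01 -1.6130e+00 -4.6800e-01 -1.0000e-03] w 0.3
  L 0.0 opening moment by tool 0.105   L 0.17 opening moment by tool 0.038   L 0.19 opening moment by tool 0.061   L 0.21 opening moment by tool 0.083 F.ex -1.11 F.z 0.54 F.ey 3.11
```

Request:
move_arm --plan "0.01 0 0.03 0 -0.33 0 220;0.01 0 0.03 0 -0.33 0 220;0.01 0 0.03 0 -0.33 0 220;0.01 0 0.03 0 -0.33 0 220;0 0 0 0 0 0 220;0 0 0 0 0 0 220"

```text
t: 24.68
eef_pos: [493.8, -34.9, 215.0]
orientation: [-0.683, -0.05, 0.727, -0.049]
force: [-2.4, 3.4, 1.6]
width: 0.303
```

```bash
python3 -c "
from st import *
tot(10)
arc(-20,6,-3.7)"
```

```text
t 25.175 ang 39.66 rad 159.8 lat 1.1 F [-0.91  3.79  1.46] sd [0.4  0.54 0.6 ] Tq [ 0.537  0.074 -0.089] Tq.ey -0.001 sd [0.038 0.045 0.023] rxF.ey 0.075 J [-1.6430e+00 -6.1380e+01  3.7589e+01  5.5000e-02 -7.9800e-01 -4.7000e-02] w 0.302
  L 0.0 opening moment by tool -0.075   L 0.17 opening moment by tool -0.010   L 0.19 opening moment by tool -0.002   L 0.21 opening moment by tool 0.005 F.ex -0.37 F.z 1.46 F.ey 3.88
ang 39.66 rad 159.76 lat 1.1 p [493.7 -34.9 214.9] t 25.175 w 0.302 roterr [0.   3.58 0.33]
0.14 0.00 0.19
0.15 0.00 0.18
0.16 0.00 0.17
0.17 0.00 0.16
0.18 0.00 0.15
0.19 0.00 0.14
```

Request:
move_arm --plan "0.14 0 0.19 0 0.1 0 220;0.15 0 0.18 0 0.1 0 220;0.16 0 0.17 0 0.1 0 220;0.17 0 0.16 0 0.1 0 220;0.18 0 0.15 0 0.1 0 220;0.19 0 0.14 0 0.1 0 220"

```text
t: 25.92
eef_pos: [453.7, -40.3, 176.4]
orientation: [0.707, 0.052, -0.703, 0.047]
force: [-1.1, 3.4, 2.9]
width: 0.298
```

```bash
python3 -c "
from st import *
a=cover()[0]
arc(-a+1.5,6,-3.7)"
```

```text
ang 19.20 rad 159.69 lat 1.3 p [453.7 -40.3 176.4] t 25.925 w 0.298 roterr [ 0.02 -0.34  0.32]
0.16 0.00 0.12
0.17 0.00 0.11
0.18 0.00 0.11
0.18 0.00 0.10
0.19 0.00 0.09
0.19 0.00 0.08
```

Request:
move_arm --plan "0.16 0 0.12 0 0 0 220;0.17 0 0.11 0 0 0 220;0.18 0 0.11 0 0 0 220;0.18 0 0.1 0 0 0 220;0.19 0 0.09 0 0 0 220;0.17 0 0.06 0 0 0 220;0 0 0 0 0 0 220"

```text
t: 26.8
eef_pos: [429.4, -43.6, 131.4]
orientation: [0.707, 0.052, -0.703, 0.047]
force: [0.9, 3.7, 0.7]
width: 0.299
```

```bash
python3 -c "
from st import *
tot(2)
a=cover()[0]
arc(-a+0.7,2,-3.7)"
```

```text
t 26.9 ang 0.83 rad 160.3 lat 1.4 F [0.48 3.87 0.27] sd [0.14 0.17 0.36] Tq [ 0.349 -0.193 -0.093] Tq.ey -0.239 sd [0.024 0.002 0.016] rxF.ey 0.094 J [ -1.614 -49.957  34.66   -0.28   -0.676  -0.073] w 0.302
  L 0.0 opening moment by tool -0.094   L 0.17 opening moment by tool -0.027   L 0.19 opening moment by tool -0.048   L 0.21 opening moment by tool -0.068 F.ex 1.02 F.z 0.27 F.ey 3.76
ang 0.83 rad 160.27 lat 1.4 p [429.5 -43.6 131.6] t 26.9 w 0.302 roterr [ 0.01 -0.35  0.32]
0.00 0.00 0.00
0.00 0.00 0.00
```

Request:
move_arm --plan "0.02 0 0 0 0 0 150;0 0 0 0 0 0 80;-0.5 0 0 0 0 0 80;-0.9 0 0 0 0 0 80;-0.5 0 0 0 0 0 80"

```text
t: 27.52
eef_pos: [428.2, -44.7, 207.5]
orientation: [0.706, 0.051, -0.705, 0.047]
force: [-0.1, -0.4, 0.2]
width: 0.684
```

```bash
python3 -c "
from st import *
show(np.array([627.5,-160.8,160]))"
```

```text
t 27.525 p [428.2 -44.7 207.5] w 0.684 F [-0.09 -0.42  0.17]
rot err deg [-0.02 -0.13  0.27] shift tool mm [  47.3  142.9 -181.1]
0.17 0.51 -0.65 | -0.00 -0.00 0.01
0.17 0.51 -0.65 | -0.00 -0.00 0.01
0.17 0.51 -0.65 | -0.00 -0.00 0.01
0.17 0.51 -0.65 | -0.00 -0.00 0.01
0.17 0.51 -0.65 | -0.00 -0.00 0.01
0.17 0.51 -0.65 | -0.00 -0.00 0.01
0.17 0.51 -0.65 | -0.00 -0.00 0.01
```

Request:
move_arm --plan "0 0.51 -0.65 0 0 0.01 120;0 0.51 -0.65 0 0 0.01 120;0.1 0.51 -0.65 0 0 0.01 120;0.2 0.51 -0.65 0 0 0.01 120;0.2 0.51 -0.65 0 0 0.01 120;0.2 0.51 -0.65 0 0 0.01 120;0.2 0.5 -0.6 0 0 0.01 120;0 0 0 0 0 0 120" --newtons 40

```text
t: 28.52
eef_pos: [633.4, -166.1, 172.3]
orientation: [0.707, 0.047, -0.704, 0.051]
force: [0.4, 0.2, 0.0]
width: 0.527
```

```bash
python3 -c "
from st import *
show(np.array([627.5,-160.8,119.5]),n=4)"
```

```text
t 28.525 p [ 633.4 -166.1  172.3] w 0.527 F [0.41 0.21 0.02]
rot err deg [-0.03 -0.24 -0.39] shift tool mm [52.7 -6.4  5.3]
0.33 -0.04 0.03 | -0.00 -0.01 -0.02
0.33 -0.04 0.03 | -0.00 -0.01 -0.02
0.33 -0.04 0.03 | -0.00 -0.01 -0.02
0.33 -0.04 0.03 | -0.00 -0.01 -0.02
```

Request:
move_arm --plan "0.1 -0.07 0.06 0 -0.01 -0.02 120;0.35 -0.04 0.03 0 -0.01 -0.02 120;0.35 -0.02 0.02 0 -0.01 -0.02 120;0.35 -0.02 0.02 0 -0.01 -0.02 120;0.1 0 0 0 0 0 120"

```text
t: 29.15
eef_pos: [625.2, -159.4, 119.3]
orientation: [-0.705, -0.05, 0.706, -0.049]
force: [0.4, -0.4, 0.6]
width: 0.526
```

```bash
python3 -c "
from st import *
show(np.array([627.5,-160.8,119.5]),n=1)"
```

```text
t 29.15 p [ 625.2 -159.4  119.3] w 0.526 F [ 0.39 -0.36  0.59]
rot err deg [0.01 0.06 0.13] shift tool mm [-0.2  1.7 -2.1]
-0.01 0.04 -0.05 | 0.00 0.01 0.02
```

Request:
move_arm --plan "-0.02 0.04 -0.05 0 0 0 160;0 0 0 0 0 0 230;0 0 0 0 0 0 250;0 0 0 0 0 0 250;0 0 0 0 0 0 250"

```text
t: 29.78
eef_pos: [627.6, -160.3, 120.5]
orientation: [-0.705, -0.05, 0.706, -0.048]
force: [1.0, 1.9, -1.6]
width: 0.177
```

```bash
python3 -c "
from st import *
s,p,M=state();print(p,(p-AX)@ex,s['width'],s['force'])"
```

```text
[ 627.57706244 -160.33144383  120.4627237 ] 28.302994025711566 0.17717782016769096 [ 0.96303658  1.92217721 -1.64125957]
```

Request:
move_arm --plan "0 0 -0.1 0 0 0 250;0 0 -0.1 0 0 0 250;0 0 0 0 0 0 250"

```text
t: 30.15
eef_pos: [632.8, -159.7, 120.1]
orientation: [-0.703, -0.05, 0.708, -0.048]
force: [0.1, 2.8, 1.8]
width: 0.176
```

```bash
python3 -c "
from st import *
s,p,M=state();print(p,(p-AX)@ex,s['width'],s['force'])"
```

```text
[ 632.78825453 -159.66403192  120.07140788] 33.556356933979984 0.17608304479397444 [0.05359433 2.84075011 1.81320735]
```

Request:
move_arm --plan "0 0 -0.13 0 0 0 250;0 0 0 0 0 0 250"

```text
t: 30.4
eef_pos: [636.8, -159.1, 120.0]
orientation: [-0.702, -0.05, 0.709, -0.048]
force: [0.6, 2.3, 2.3]
width: 0.176
```

```bash
python3 -c "
from st import *
s,p,M=state();print(p,(p-AX)@ex,s['width'],s['force'])"
```

```text
[ 636.82728746 -159.11183496  119.9514807 ] 37.63293324502316 0.17579151747681737 [0.59538521 2.26354024 2.29545516]
```

Request:
move_arm --plan "0 0 0 0 0 0 150;0 0 0 0 0 0 120;-0.6 0 0 0 0 0 120;-0.9 0 0 0 0 0 100;-0.8 0 0 0 0 0 80"

```text
t: 31.02
eef_pos: [637.5, -159.4, 212.6]
orientation: [-0.701, -0.05, 0.709, -0.048]
force: [0.1, -0.0, -0.1]
width: 0.684
```

```bash
python3 -c "
from st import *
show(HND+[-1,1.5,45])"
```

```text
t 31.025 p [ 637.5 -159.4  212.6] w 0.684 F [ 0.1  -0.01 -0.11]
rot err deg [-0.06  0.62  0.19] shift tool mm [  20.7 -143.4  194.9]
0.07 -0.51 0.70 | -0.00 0.01 0.00
0.07 -0.51 0.70 | -0.00 0.01 0.00
0.07 -0.51 0.70 | -0.00 0.01 0.00
0.07 -0.51 0.70 | -0.00 0.01 0.00
0.07 -0.51 0.70 | -0.00 0.01 0.00
0.07 -0.51 0.70 | -0.00 0.01 0.00
0.07 -0.51 0.70 | -0.00 0.01 0.00
```

Request:
move_arm --plan "0.05 -0.51 0.7 0 0.02 0 80;0.05 -0.51 0.7 0 0.02 0 80;0.05 -0.51 0.7 0 0.02 0 80;0.06 -0.51 0.7 0 0.02 0 80;0.06 -0.51 0.7 0 0.02 0 80;0.06 -0.5 0.68 0 0 0 80;0.06 -0.5 0.66 0 0 0 80;0 0 0 0 0 0 80"

```text
t: 32.02
eef_pos: [422.4, -43.6, 199.9]
orientation: [0.709, 0.048, -0.702, 0.049]
force: [0.1, 0.3, -1.3]
width: 0.684
```

```bash
python3 -c "
from st import *
from rig import r
show(HND+[-1,1.5,-19],n=3)
c=r.camera('top');pickle.dump(c,open('top4.pkl','wb'))
cv2.imwrite('pics/t4.png',cv2.resize(c['frame'][150:240,330:410,::-1],(533,600),interpolation=cv2.INTER_NEAREST))"
```

```text
t 32.025 p [422.4 -43.6 199.9] w 0.684 F [ 0.08  0.31 -1.32]
rot err deg [-0.08 -0.59 -0.12] shift tool mm [69.4  0.8 -1.2]
0.58 0.01 -0.01 | -0.00 -0.03 -0.01
0.58 0.01 -0.01 | -0.00 -0.03 -0.01
0.58 0.01 -0.01 | -0.00 -0.03 -0.01
```

View pics/t4.png

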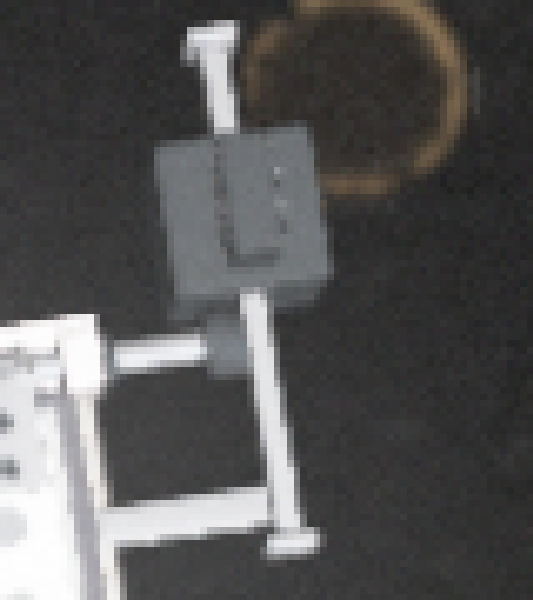

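Request:
move_arm --plan "0.5 0.01 0.02 0 -0.03 -0.01 80;0.55 0.01 0.02 0 -0.03 -0.01 80;0.55 0.01 0.02 0 -0.03 -0.01 80;0.15 0 0 0 0 0 80;0 0 0 0 0 0 80" --newtons 20

```text
t: 32.7
eef_pos: [427.6, -48.5, 129.5]
orientation: [0.708, 0.048, -0.703, 0.049]
force: [0.8, -0.4, 0.7]
width: 0.686
```

```bash
python3 -c "
from st import *
show(HND+[-1,1.5,-19],n=1)"
```

```text
t 32.7 p [427.6 -48.5 129.5] w 0.686 F [ 0.76 -0.36  0.66]
rot err deg [-0.15 -0.37 -0.1 ] shift tool mm [-1.  -4.7  2.6]
-0.03 -0.12 0.06 | -0.02 -0.06 -0.02
```

Request:
move_arm --plan "-0.03 -0.11 0.06 0 -0.06 0 100;0 0 0 0 0 0 190;0 0 0 0 0 0 220;0 0 0 0 0 0 220;0 0 0 0 0 0 220"

```text
t: 33.33
eef_pos: [425.6, -44.3, 132.5]
orientation: [0.706, 0.048, -0.705, 0.049]
force: [0.6, 0.3, -0.7]
width: 0.3
```

```bash
python3 -c "
from st import *
a,rad,*_=cover();print(a,rad)
meas(2)
arc(23,8,rad-163.97)
"
```

```text
0.7005753861806407 164.20707890310834
t 33.425 ang 0.69 rad 164.2 lat 1.5 F [ 0.73  1.17 -0.57] sd [0.36 0.16 0.  ] Tq [ 0.185  0.023 -0.038] Tq.ey -0.003 sd [0.004 0.036 0.03 ] rxF.ey -0.042 J [-4.7900e-01 -4.9967e+01  3.4751e+01 -1.2200e-01 -3.0100e-01 -2.7000e-02] w 0.302
ang 0.69 rad 164.19 lat 1.5 p [425.6 -44.3 132.4] t 33.425 w 0.302 roterr [-0.14 -0.14 -0.13]
-0.19 0.00 -0.07
-0.19 0.00 -0.08
-0.19 0.00 -0.09
-0.18 0.00 -0.10
-0.18 0.00 -0.11
-0.17 0.00 -0.12
-0.16 0.00 -0.13
-0.16 0.00 -0.13
```

Request:
move_arm --plan "-0.19 0 -0.07 0 0 0 220;-0.19 0 -0.08 0 0 0 220;-0.19 0 -0.09 0 0 0 220;-0.18 0 -0.1 0 0 0 220;-0.18 0 -0.11 0 0 0 220;-0.17 0 -0.12 0 0 0 220;-0.16 0 -0.13 0 0 0 220;-0.16 0 -0.13 0 0 0 220"

```text
t: 34.42
eef_pos: [460.9, -39.5, 193.1]
orientation: [0.706, 0.048, -0.704, 0.049]
force: [5.9, -0.2, -7.9]
width: 0.3
```

```bash
python3 -c "
from st import *
a=cover()[0]
arc(45-a,7,0.2)
"
```

```text
ang 25.38 rad 164.89 lat 1.3 p [460.9 -39.5 193.1] t 34.425 w 0.3 roterr [-0.16 -0.15 -0.14]
-0.14 -0.00 -0.14
-0.13 -0.00 -0.15
-0.13 -0.00 -0.16
-0.12 -0.00 -0.16
-0.11 -0.00 -0.17
-0.10 -0.00 -0.17
-0.09 -0.00 -0.18
```

Request:
move_arm --plan "-0.14 0 -0.14 0 0 0 220;-0.13 0 -0.15 0 0 0 220;-0.12 0 -0.16 0 0 0 220;-0.12 0 -0.16 0 0 0 220;-0.11 0 -0.16 0 0 0 220;-0.08 0 -0.14 0 0 0 220;0 0 -0.02 0 0.33 0 220;0 0 -0.02 0 0.33 0 220;0 0 0 0 0 0 220;0 0 0 0 0 0 220"

```text
t: 35.67
eef_pos: [501.6, -34.1, 223.7]
orientation: [0.73, 0.049, -0.68, 0.048]
force: [-0.0, -1.6, -2.3]
width: 0.301
```

```bash
python3 -c "
from st import *
tot(10)"
```

```text
t 36.175 ang 42.84 rad 164.5 lat 1.0 F [ 0.15 -1.07 -0.87] sd [0.45 0.34 0.22] Tq [-0.056  0.25  -0.128] Tq.ey 0.256 sd [0.025 0.042 0.025] rxF.ey -0.069 J [  0.715 -56.824  39.344  -0.907   0.284  -0.124] w 0.3
  L 0.0 opening moment by tool 0.069   L 0.17 opening moment by tool -0.187   L 0.19 opening moment by tool -0.187   L 0.21 opening moment by tool -0.187 F.ex 0.00 F.z -0.87 F.ey -1.08
```

Request:
move_arm --plan "0 0 0.02 0 -0.33 0 220;0 0 0.02 0 -0.33 0 220;0 0 0.02 0 -0.33 0 220;0 0 0.01 0 -0.33 0 220;0 0 0 0 0 0 220;0 0 0 0 0 0 220"

```text
t: 36.92
eef_pos: [500.8, -34.2, 225.0]
orientation: [-0.682, -0.046, 0.728, -0.051]
force: [-0.5, -0.7, 0.7]
width: 0.297
```

```bash
python3 -c "
from st import *
tot(10)
arc(-4,3,0.2)"
```

```text
t 37.425 ang 43.60 rad 164.8 lat 1.0 F [ 0.87 -0.84 -0.53] sd [0.54 0.36 0.26] Tq [ 0.048 -0.132 -0.067] Tq.ey -0.138 sd [0.022 0.059 0.036] rxF.ey 0.066 J [  0.469 -63.831  37.475   0.961  -0.111  -0.088] w 0.298
  L 0.0 opening moment by tool -0.066   L 0.17 opening moment by tool -0.055   L 0.19 opening moment by tool -0.070   L 0.21 opening moment by tool -0.085 F.ex 0.74 F.z -0.53 F.ey -0.95
ang 43.60 rad 164.81 lat 1.0 p [500.7 -34.2 224.9] t 37.425 w 0.298 roterr [-0.16  3.74 -0.17]
0.06 0.00 0.08
0.06 0.00 0.08
0.06 0.00 0.07
```

Request:
move_arm --plan "0.06 0 0.1 0 0 0 220;0.06 0 0.1 0 0 0 220;0.06 0 0.1 0 0 0 220;0.01 0 -0.01 0 0.33 0 220;0.01 0 -0.01 0 0.33 0 220;0.01 0 -0.01 0 0.33 0 220;0.01 0 -0.01 0 0.33 0 220;0 0 0 0 0 0 220;0 0 0 0 0 0 220"

```text
t: 38.55
eef_pos: [485.5, -36.2, 214.1]
orientation: [0.73, 0.049, -0.68, 0.047]
force: [3.7, -0.4, -3.3]
width: 0.3
```

```bash
python3 -c "
from st import *
tot(12)"
```

```text
t 39.15 ang 36.43 rad 165.1 lat 1.1 F [ 3.17 -0.76 -4.27] sd [0.41 0.35 0.3 ] Tq [ 0.075 -0.485 -0.084] Tq.ey -0.490 sd [0.054 0.068 0.02 ] rxF.ey -0.003 J [  0.352 -55.929  38.558   0.353  -0.106  -0.087] w 0.299
  L 0.0 opening moment by tool 0.003   L 0.17 opening moment by tool -0.023   L 0.19 opening moment by tool -0.084   L 0.21 opening moment by tool -0.145 F.ex 3.04 F.z -4.27 F.ey -1.19
```

Request:
move_arm --plan "0.01 0 0.03 0 -0.33 0 220;0.01 0 0.03 0 -0.33 0 220;0.01 0 0.03 0 -0.33 0 220;0.01 0 0.03 0 -0.33 0 220;0 0 0 0 0 0 220;0 0 0 0 0 0 220"

```text
t: 39.9
eef_pos: [482.0, -36.7, 214.1]
orientation: [-0.682, -0.045, 0.728, -0.051]
force: [1.7, -1.4, -2.6]
width: 0.303
```

```bash
python3 -c "
from st import *
tot(12)
a=cover()[0]
arc(45-a,3,0.2)"
```

```text
t 40.5 ang 36.04 rad 165.7 lat 1.1 F [ 2.54 -0.35 -2.77] sd [0.57 0.46 0.38] Tq [ 0.098 -0.566 -0.105] Tq.ey -0.574 sd [0.032 0.025 0.026] rxF.ey 0.061 J [  0.289 -62.385  37.076   1.802  -0.314  -0.104] w 0.301
  L 0.0 opening moment by tool -0.061   L 0.17 opening moment by tool 0.093   L 0.19 opening moment by tool 0.044   L 0.21 opening moment by tool -0.005 F.ex 2.47 F.z -2.77 F.ey -0.70
ang 36.04 rad 165.68 lat 1.1 p [481.9 -36.7 214. ] t 40.5 w 0.301 roterr [-0.2   3.83 -0.21]
-0.12 -0.00 -0.18
-0.11 -0.00 -0.18
-0.10 -0.00 -0.19
```

Request:
move_arm --plan "-0.12 0 -0.17 0 0 0 220;-0.11 0 -0.18 0 0 0 220;-0.1 0 -0.18 0 0 0 220;0 0 -0.02 0 0.3 0 220;0 0 0 0 0 0 220;0 0 0 0 0 0 220"

```text
t: 41.25
eef_pos: [505.8, -33.5, 227.2]
orientation: [-0.692, -0.046, 0.718, -0.051]
force: [-2.6, -2.2, 1.6]
width: 0.298
```

```bash
python3 -c "
from st import *
tot(8)
arc(0.01,1,0.2)"
```

```text
t 41.65 ang 45.36 rad 164.7 lat 1.0 F [-1.95 -1.91  1.91] sd [0.56 0.34 0.33] Tq [-0.076  0.592 -0.106] Tq.ey 0.597 sd [0.029 0.033 0.027] rxF.ey -0.182 J [  1.106 -62.099  38.309  -0.46    0.325  -0.084] w 0.298
  L 0.0 opening moment by tool 0.182   L 0.17 opening moment by tool -0.042   L 0.19 opening moment by tool 0.002   L 0.21 opening moment by tool 0.046 F.ex -2.19 F.z 1.91 F.ey -1.62
ang 45.36 rad 164.73 lat 1.0 p [505.7 -33.5 227.2] t 41.65 w 0.298 roterr [-0.2   2.12 -0.25]
0.01 -0.00 -0.01
```

Request:
move_arm --plan "-0.01 0 0.02 0 -0.15 0 220;0 0 0 0 0 0 220;0 0 0 0 0 0 220"

```text
t: 42.02
eef_pos: [505.8, -33.5, 227.5]
orientation: [-0.687, -0.045, 0.724, -0.051]
force: [-0.3, -1.4, 1.2]
width: 0.3
```

```bash
python3 -c "
from st import *
tot(8)"
```

```text
t 42.425 ang 45.50 rad 164.8 lat 1.0 F [ 0.63 -1.01  0.55] sd [0.63 0.5  0.72] Tq [ 0.065 -0.158 -0.038] Tq.ey -0.166 sd [0.023 0.046 0.026] rxF.ey 0.111 J [ 6.3400e-01 -6.3521e+01  3.7364e+01  8.4600e-01 -8.6000e-02 -3.6000e-02] w 0.303
  L 0.0 opening moment by tool -0.111   L 0.17 opening moment by tool -0.027   L 0.19 opening moment by tool -0.036   L 0.21 opening moment by tool -0.046 F.ex 0.48 F.z 0.55 F.ey -1.09
```

Force in hand is now under 1 N, and the moment averages near zero within the friction band. I'll open slightly first, keeping the fingers around the handle, and watch.

Request:
move_arm --plan "0 0 0 0 0 0 160;0 0 0 0 0 0 150"

```text
t: 42.68
eef_pos: [505.5, -33.4, 227.3]
orientation: [-0.687, -0.046, 0.724, -0.051]
force: [1.0, -0.0, 0.4]
width: 0.41
```

```bash
python3 -c "
from st import *
from rig import r
tot(3)
c=r.camera('top');pickle.dump(c,open('top5.pkl','wb'))
cv2.imwrite('pics/t5.png',cv2.resize(c['frame'][140:310,220:420,::-1],(700,595)))"
```

```text
t 42.825 ang 45.44 rad 164.8 lat 1.1 F [ 0.38 -0.1   0.1 ] sd [0.34 0.11 0.56] Tq [ 0.036 -0.036 -0.007] Tq.ey -0.041 sd [0.065 0.006 0.018] rxF.ey 0.062 J [-7.0000e-03 -6.3689e+01  3.7844e+01  5.7300e-01 -7.8000e-02 -0.0000e+00] w 0.413
  L 0.0 opening moment by tool -0.062   L 0.17 opening moment by tool -0.083   L 0.19 opening moment by tool -0.090   L 0.21 opening moment by tool -0.098 F.ex 0.37 F.z 0.10 F.ey -0.15
```

View pics/t5.png

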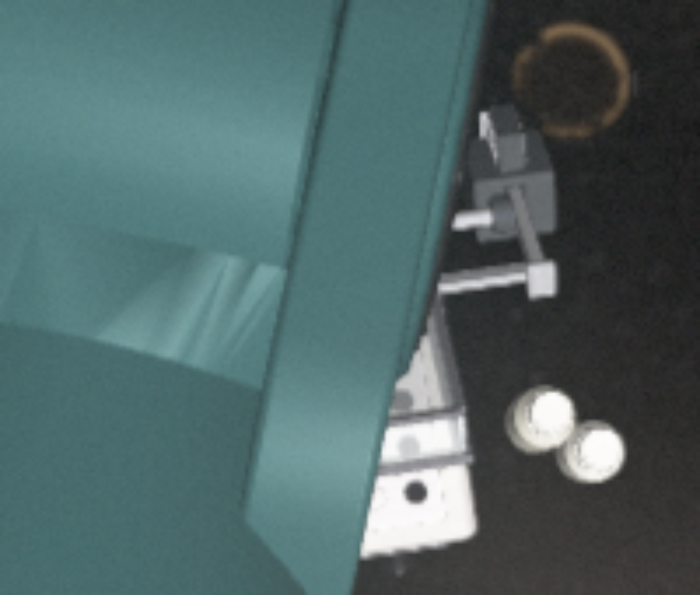

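The fingers are open to 35 mm, the tool is force-free, and the cover stands open with its cross-bar at (541,279). I'll open wider and back straight off.

Request:
move_arm --plan "0 0 0 0 0 0 80;0 0 0 0 0 0 60;-0.2 0 0 0 0 0 60;-0.5 0 0 0 0 0 60;-0.8 0 0 0 0 0 60;-0.8 0 0 0 0 0 60;-0.5 0 0.3 0 0 0 60"

```text
t: 43.75
eef_pos: [499.1, -33.6, 344.0]
orientation: [-0.686, -0.046, 0.724, -0.051]
force: [0.2, 0.6, -0.9]
width: 0.762
```

```bash
python3 -c "
from st import *
from rig import r
show(np.array([330,-330,330.]))
c=r.camera('top')
cv2.imwrite('pics/t6.png',cv2.resize(c['frame'][140:310,220:420,::-1],(700,595)))"
```

```text
t 43.75 p [499.1 -33.6 344. ] w 0.762 F [ 0.17  0.55 -0.86]
rot err deg [-0.18  3.1  -0.19] shift tool mm [ 26.1 270.6 206.7]
0.07 0.68 0.52 | -0.00 0.05 -0.00
0.06 0.68 0.52 | -0.00 0.05 -0.00
0.06 0.68 0.52 | -0.00 0.05 -0.00
0.06 0.68 0.52 | -0.00 0.05 -0.00
0.05 0.68 0.52 | -0.00 0.05 -0.00
0.05 0.68 0.52 | -0.00 0.05 -0.00
0.05 0.68 0.52 | -0.00 0.05 -0.00
0.04 0.68 0.52 | -0.00 0.05 -0.00
0.04 0.68 0.52 | -0.00 0.05 -0.00
0.04 0.68 0.52 | -0.00 0.05 -0.00
```

View pics/t6.png

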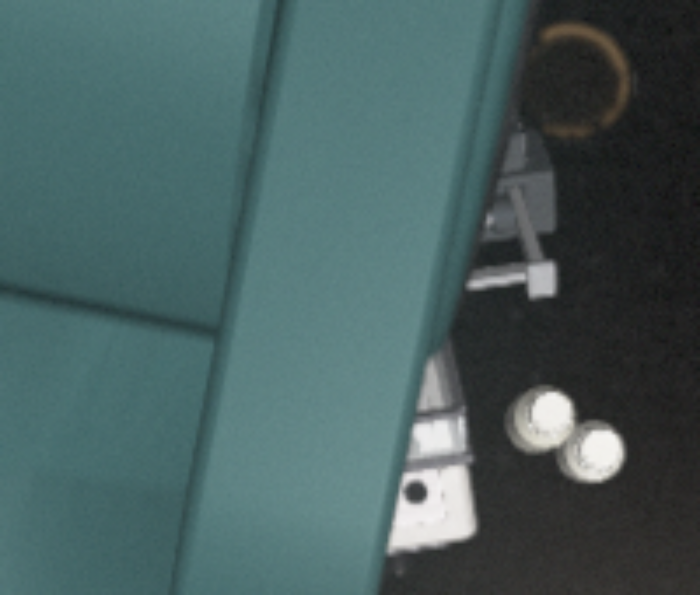

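The cross-bar is still at (541,279), so the cover hasn't moved. Next I'll swing the arm clear, staying high, for a full view.

Request:
move_arm --plan "0 0.68 0.5 0 0 0 60;0 0.68 0.5 0 0 0 60;0 0.68 0.5 0 0 0 60;0 0.68 0.5 0 0 0 60;0 0.68 0.5 0 0 0 60;0 0.68 0.5 0 0 0 60;0 0.68 0.5 0 0 0 60;0 0.68 0.5 0 0 0 60;0 0.68 0.5 0 0 0 60;0 0.68 0.3 0 0 0 60;0 0 0 0 0 0 60;0 0 0 0 0 0 60"

```text
t: 45.3
eef_pos: [340.8, -338.0, 360.4]
orientation: [-0.689, -0.045, 0.722, -0.052]
force: [-0.5, -0.8, 0.9]
width: 0.762
```

```bash
python3 -c "
from st import *
from rig import r
s,p,M=state();print(s['t'],p)
c=r.camera('top');pickle.dump(c,open('top7.pkl','wb'));o=pickle.load(open('top0.pkl','rb'))
cv2.imwrite('pics/t7.png',cv2.resize(c['frame'][140:310,210:480,::-1],(800,504)))
d=cv2.absdiff(c['frame'],o['frame']).max(2);cv2.imwrite('pics/d7.png',cv2.resize(d[140:310,210:480],(800,504)))
c=r.camera('scene');pickle.dump(c,open('scene7.pkl','wb'));cv2.imwrite('pics/s7.png',c['frame'][:,:,::-1])"
```

```text
45.3 [ 340.80533291 -337.98706813  360.40932693]
```

View pics/t7.png

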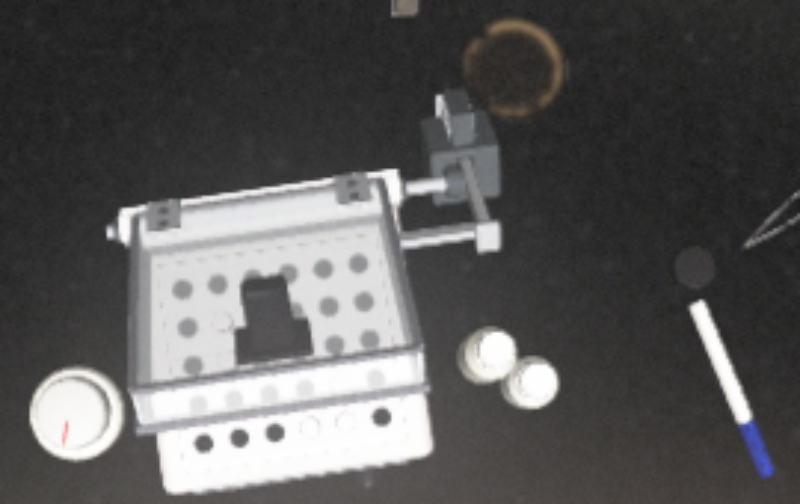

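View pics/d7.png

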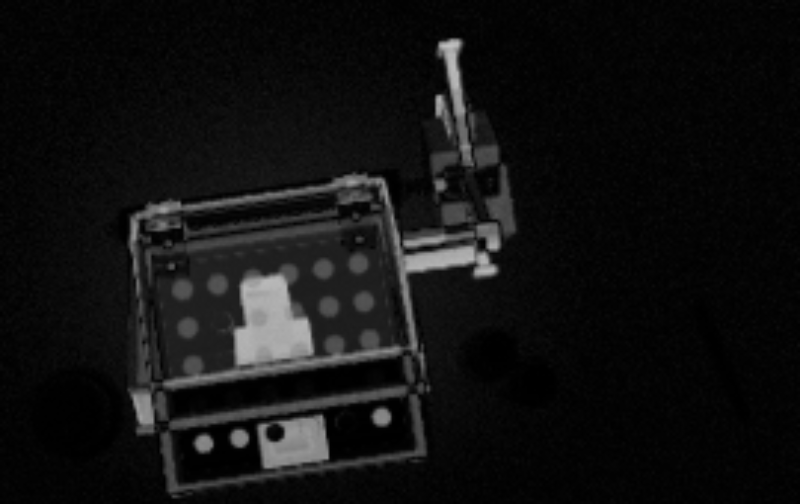

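View pics/s7.png

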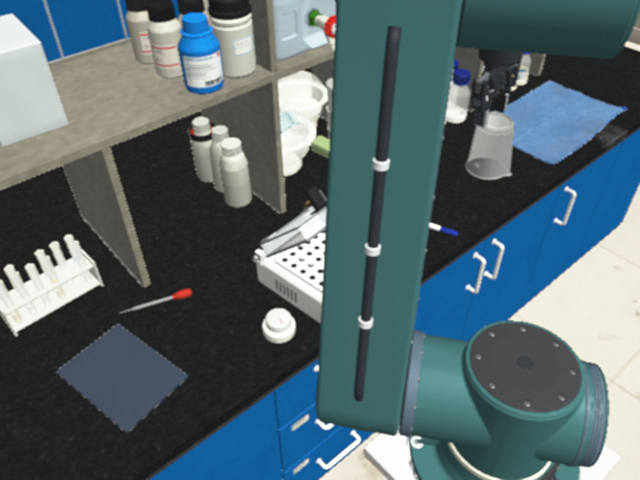

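The cover stands open. In the difference picture the bottles, timer and marker show no change. One last check of the angle and that nothing is moving, then hand-in.

```bash
python3 -c "
from st import *
from rig import r
a=pickle.load(open('top7.pkl','rb'))
for i in range(10): c=r.camera('top')
d=cv2.absdiff(c['frame'],a['frame']).max(2)[140:310,210:480];print('max diff',d.max(),(d>40).sum())
for ang in(40,45,50):
  t=np.radians(ang);x,z=-156,65.5
  P=AX+ex*(x*np.cos(t)+z*np.sin(t))+[0,0,-x*np.sin(t)+z*np.cos(t)]
  # cover front lower edge right corner: 160 mm, top plane 19 mm above axis
  Q=AX+ex*(-163*np.cos(t)+19*np.sin(t))+[0,0,163*np.sin(t)+19*np.cos(t)]-86*ey
  F=lambda p:((proj(c,p)-[210,140])*2.963).round(0)
  print(ang,'handle top',F(P),'front right corner',F(Q))
print(r.sense()['t'],r.sense()['force'])
r.close_job()"
```

```text
max diff 15 0
40 handle top [266. 307.] front right corner [425. 349.]
45 handle top [262. 282.] front right corner [424. 329.]
50 handle top [258. 256.] front right corner [422. 308.]
45.9 [ 0.18643375 -0.09801778  0.50161246]
the job is handed in; nothing more can be done
```

The cover now stands half open at about 45° by itself with the arm clear, and I've handed the job in at 45.9 s.

- **Weight:** I slid it back in two steps, from about 18 mm in front of the hinge axis to about 36 mm behind it (about 0.070 m along the bar). I felt the load at the handle before the first step and again after each one, with the cover fully lowered before every release of the handle.
- **Before letting go:** the tool was at 45.5° with about 1 N in the hand. The remaining imbalance came out at about −0.014 N m (tending to rise), against 0.04 N m of hinge friction.
- **Last checks:** over about half a second, two top views of the heater area showed no movement. The handle top sits at about 45° in the image. The difference from the first picture shows the bottles, timer and marker unmoved.
- **Readings that disagreed:** pivot friction in the pinch made single readings scatter by about 0.1 N m. Estimates after raising (−0.04 N m) and after lowering (+0.01 N m) also differed, so I took their mean. I couldn't make sense of the wrist moment readings, whose reference point I couldn't pin down, so I relied on the forces alone. A rough estimate of the cover's front corner from the image reads a few degrees lower than the handle does.

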